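Couple two pastry tub stands with a snap hook

TASK

Slide the loose sloping tub stand sideways until its side is flush against the fixed stand, with no gap along the seam. Then take the big snap hook with the black grip out of the rack and press it down over both stands' rails at the seam so that its sprung gate gives way and snaps shut behind them; leave it hanging there, closed round both rails. Leave the other things where they are and do not tip the stand.

Things in the scene. Friction and masses are not known exactly. Their poses are not given: they have to be found in the camera images.
- stand_a: Fixed sheet-steel tub stand. Origin: centre of its underside, x to its back (away from the robot), y left, z up. Base plate 150 x 150 x 12. Its deck slopes at 30 degrees, surface 27 above the table at the front (-x), 70 at the middle, 112 at the back. Its seam edge, where stand_b is to be butted, is the whole flat -y side (y = -75).
- pole (a point): Middle of the level arm of stand_a's bent pole, at (20, -50, 268) in stand_a's frame. Pole 16 thick: up from (88, 62) behind the stand, forward at height 268, then level along y at x = 20, from y = 62 to y = -165. It stands in the way of an upright gripper above the rails: come in tilted, square to the 30 degree deck.
- stand_b: Loose stand, about 0.8 kg, mirror image of stand_a without pole: seam edge is the flat +y side (y = 75). Origin: centre of underside. Flat upright outer plate on its -y side (y = -75, x -47 to 73, 60 high) to push on. On the deck a white tub, 130 along the slope, 62 across (y -40 to 22), 45 deep, its top at most 166 high; stand_a's is mirrored. It starts to the right (-y) of stand_a across a gap.
- edge_front (a point): Front end of stand_b's seam edge: (-75, 75, 6) in its frame.
- edge_rear (a point): Rear end of stand_b's seam edge: (75, 75, 6) in its frame.
- rail_a (a point): Middle of stand_a's rail, a rigid steel eye along the seam edge, parallel to the 30 degree slope (rising to +x). Bar 6 wide, 8 high, on end posts 6 thick, clear span 84; bar centre 76 from the deck, square to it. This point: centre of the bar, at (-38, -71, 136) in stand_a's frame, 4 inside the seam face. Axes as stand_a.
- rail_b (a point): Middle of the same kind of rail on stand_b, at (-38, 71, 136) in its frame, 4 inside its seam face. When the stands are flush the two bars lie side by side, 14 wide together. The stands start with their fronts nearly level (within 9): each 10 of offset fore or aft sets one bar 5 lower than the other, and beyond about 22 the hook no longer takes both. Axes as stand_b.
- snap_hook: Big steel snap hook, about 0.24 kg, upright in a rack slot. Origin: centre of its underside; x along its 74 length (nose +x, gate hinge -x), y thickness (14), z up. Two legs and a top bar (z 60 to 75); opening inside: x -23 to 24, z 10 to 60. Black grip block to pinch across y: x -12 to 24, z 75 to 121. It goes down over the rails, which enter from below and are home at z = 56.
- gate (a joint): Sprung gate closing the hook's underside, rad: 0 shut, up to 1.35 swung inward (up). Hinge at x -21, z 7 in the hook; free end, 44 away, at the nose. Spring 0.07 Nm when shut, 0.09 Nm/rad more: 3 to 6 N from the rails opens it. Rails pass well with their common centre at x = 2 to 12 in the hook; the gate snaps shut once they are past its free end.
- rack: Fixed white slotted rack, base 200 (x) x 110 (y) x 10 high, three slots along its y at x = -64, 0, 64, each 18 wide between cheeks 4 thick and 34 above the table. Origin: centre of its underside.
- small_clip: Bystander in the rack: a smaller steel clip, 55 long, 60 high, 14 thick, no grip block. Origin: centre of underside.
- oval_link: Bystander in the rack: a closed steel link, 64 long, 85 high, 14 thick. Origin: centre of underside.
- beaker: Bystander: steel cup, radius 32, height 80, in front of the stands. Origin: centre of underside.
- spice_jar: Bystander: amber jar, radius 27, height 90, behind the stands. Origin: centre of underside.
- spatula: Bystander: spatula, 200 long, lying at the left front. Origin: on the table under its middle.
- syrup: Bystander: glass bottle, radius 30, height 170, left of the stands. Origin: centre of underside.
- rail_a1 (a point): Point on the centre line of stand_a's rail bar, 40 mm from its middle towards the low front end.
- rail_a2 (a point): Point on the centre line of stand_a's rail bar, 20 mm from its middle towards the low front end.
- rail_a3 (a point): Point on the centre line of stand_a's rail bar, 20 mm from its middle towards the high back end.
- rail_a4 (a point): Point on the centre line of stand_a's rail bar, 40 mm from its middle towards the high back end.
- rail_b1 (a point): Point on the centre line of stand_b's rail bar, 40 mm from its middle towards the low front end.
- rail_b2 (a point): Point on the centre line of stand_b's rail bar, 20 mm from its middle towards the low front end.
- rail_b3 (a point): Point on the centre line of stand_b's rail bar, 20 mm from its middle towards the high back end.
- rail_b4 (a point): Point on the centre line of stand_b's rail bar, 40 mm from its middle towards the high back end.

How it is judged:
By the outcome, as a careful person would: the job done as asked, in the order asked, and still so for the second after the job is handed in, with the robot touching nothing.
It also fails if it takes over 64 s, if anything falls off the work surface, if the arm or the gripper's body presses on something with over 40 N, if the wrist force passes 120 N, or if a joint passes its speed limit or range.

ROBOT

A 6-joint arm with a two-finger parallel gripper is mounted at the origin on the work surface. World frame = base frame: x ahead of the robot, y to its left, z up, the work surface at z = 0. Lengths are in m, angles in rad, forces in N, time in s.
With the tool pointing down it reaches from about 0.2 to 0.875 m from the base axis. Payload 3.4 kg.
Tool frame: the origin (TCP) lies between the finger pads; the fingertips stand 11 mm ahead of it and the grasp point (between the pads) lies 8 mm behind it (finger_overhang is the distance from the TCP to the fingertips, in m); z points along the fingers, y is the direction in which the jaws open and shut (so a half turn about z gives the same grasp; the last joint's range is limited). The gripper opens to 94 mm and grips with 3 to 60 N. Pads are 16 mm wide; open, the fingers measure 119 mm over their backs; the gripper's body (75 mm by 177 mm) begins 78 mm behind the grasp point.
Start: joints at [-1.424, 0.276, 1.505, -0, 1.361, -0.121], TCP at [0.152, -0.555, 0.216] pointing down, gripper open.
Joint ranges: [-2.89, 2.89], [-0.75, 2.08], [0.22, 2.7], [-1.18, 4.32], [0.11, 2.71], [-2.7, 2.7]. Speed limits (rad/s): [2.57, 2.57, 3.14, 3.14, 3.14, 3.14].

INTERFACE

Orientations are given as a 3x3 rotation matrix whose columns are the frame's x, y, z axes.
In Python, from workcell import get_obs, camera, finish_job, finger_overhang gives the robot as it stands. The module is installed in compiled form; this text tells all that it offers.
- The arm moves only by the shell command python3 -m pendant 'ROWS' [FORCE]. ROWS is JSON, a list of rows, each an object of numbers: "wx", "wy", "wz": the turn, a rotation vector about the tool's x, y, z in degrees; "tx", "ty", "tz": the shift along the tool's x, y, z in cm; "gripper": the opening, from 0 (shut) to 1 (fully open). In form: [{"wx": .., "wy": .., "wz": .., "tx": .., "ty": .., "tz": .., "gripper": ..}, ...]. A call has exactly 5 rows; each row is the pose to reach, as a shift and turn from the pose measured when the call began, along the tool's axes at that moment; what a row does not reach only later rows make up. A row lasts 1/8 s, in which the tool goes at most 62.5 mm and 10.7 degrees, less where a joint would pass 70% of its speed; a pose out of reach is approached as far as the arm can. A call with a gripper value outside its range is refused whole. The fingers move at their own pace and stop on an object; FORCE is the grip in N (left out, the last holds). Time passes only in rows, so rows that repeat a pose let the fingers close, or fill a call up. It gives the time, the measured TCP pose, the force and the opening at its end, in the units of the state.
- get_obs(): the state, without advancing time (a new reading comes with each control period).
- camera(name): name is "scene" or "side" or "wrist"; returns a dict with "image" (420x560x3 uint8, blue, green, red), "intrinsics" (3x3 intrinsics, pixels), "k1" (the pictures are not rectified: a ray, as slopes to the right and down, at radius r is drawn at 1 + k1 r^2 times it, then the intrinsics apply), "R" (3x3) and "t" (3): a world point X has camera coordinates R X + t. Camera axes: x right, y down, z forward; pixel columns grow to the right and rows downward; lengths in m; the calibration is good to about 2 mm. A picture is of the moment at which its call begins. There is no depth.
- finish_job(): hands the job in, once; it reports no verdict.
The state is a dict: "t": time; "joint_pos": joint angles; "joint_velocities": joint speeds; "joint_torque": joint torques, N m; "tool_pos": TCP position; "eef_rot": TCP orientation; "ft_force": force on the tool from outside, world axes, zero at the start; "ft_torque": the same for the moment, N m; "gripper_width": finger opening in m.
Only numpy, scipy, OpenCV 4.12 (cv2) and the standard library are available. Lean on these libraries where they do the work, as an engineer would, in place of code of your own. Each camera call takes 0.05 s, during which the arm holds its last target.

## Working session

There is one attempt and no reset: what is moved stays moved. The work goes in short steps, Python scripts to look and compute and a shell command to move; the robot and the scene stay as the last step left them, time stands still between calls to the robot, and variables do not carry over. Pictures are saved under pics/ and viewed, and the job is handed in when it is done.

```bash
mkdir -p pics; ls; cat > h.py <<'E'
import numpy as np, cv2, json
from workcell import get_obs, camera
def snap(name,tag):
    c=camera(name); cv2.imwrite(f'pics/{tag}.png',c['image'])
    np.savez(f'pics/{tag}.npz',**{k:np.array(c[k]) for k in('intrinsics','k1','R','t')}); return c
def load(tag): return np.load(f'pics/{tag}.npz')
def ray(tag,u,v):
    c=load(tag);K=c['intrinsics'];k1=float(c['k1'])
    d=np.array([(u-K[0,2])/K[0,0],(v-K[1,2])/K[1,1]]);p=d.copy()
    for _ in range(30): p=d/(1+k1*(p@p))
    w=c['R'].T@np.array([p[0],p[1],1]);o=-c['R'].T@c['t'];return o,w/np.linalg.norm(w)
def tri(*obs):
    A=np.zeros((3,3));b=np.zeros(3);rs=[]
    for t,u,v in obs:
        o,w=ray(t,u,v);P=np.eye(3)-np.outer(w,w);A+=P;b+=P@o;rs.append((o,P))
    X=np.linalg.solve(A,b);return X,[round(1000*np.linalg.norm(P@(X-o)),1) for o,P in rs]
def atz(tag,u,v,z):
    o,w=ray(tag,u,v);return o+w*(z-o[2])/w[2]
def proj(tag,X):
    c=load(tag);K=c['intrinsics'];p=c['R']@np.array(X)+c['t'];s=p[:2]/p[2];s=s*(1+float(c['k1'])*(s@s));return K[:2,:2]@s+K[:2,2]
def crop(tag,x0,y0,x1,y1,out,k=4):
    im=cv2.imread(f'pics/{tag}.png')[y0:y1,x0:x1];im=cv2.resize(im,None,fx=k,fy=k,interpolation=cv2.INTER_CUBIC)
    for x in range((x0+19)//20*20,x1,20):
        cv2.line(im,((x-x0)*k,0),((x-x0)*k,6),(0,0,255),1);cv2.putText(im,str(x),((x-x0)*k,16),0,.35,(0,0,255))
    for y in range((y0+19)//20*20,y1,20):
        cv2.line(im,(0,(y-y0)*k),(6,(y-y0)*k),(0,0,255),1);cv2.putText(im,str(y),(8,(y-y0)*k+4),0,.35,(0,0,255))
    cv2.imwrite(f'pics/{out}.png',im)
E
python3 - <<'E'
from h import *
o=get_obs();print({k:np.round(v,3).tolist() for k,v in o.items()})
for n in('scene','side','wrist'):
    c=snap(n,n+'0');print(n,np.round(c['R'],3).tolist(),np.round(-np.array(c['R']).T@c['t'],3))
E
```

```text
pics
{'t': 0.0, 'joint_pos': [-1.424, 0.277, 1.506, -0.0, 1.361, -0.121], 'joint_velocities': [-0.001, 0.0, 0.002, -0.001, -0.0, -0.002], 'joint_torque': [-0.001, -40.459, -23.723, 0.07, 0.035, -0.0], 'tool_pos': [0.152, -0.554, 0.216], 'eef_rot': [[0.964, 0.265, -0.0], [0.265, -0.964, 0.002], [0.0, -0.002, -1.0]], 'ft_force': [-0.548, 0.564, 0.245], 'ft_torque': [-0.005, 0.041, -0.049], 'gripper_width': 0.094}
scene [[0.385, 0.923, -0.001], [0.658, -0.275, -0.701], [-0.647, 0.269, -0.713]] [ 1.214 -0.229  0.902]
side [[0.964, -0.267, -0.011], [-0.197, -0.683, -0.704], [0.18, 0.68, -0.711]] [ 0.421 -0.583  0.821]
wrist [[0.265, -0.964, -0.003], [-0.934, -0.258, 0.247], [-0.239, -0.063, -0.969]] [ 0.221 -0.535  0.385]
```

View pics/scene0.png

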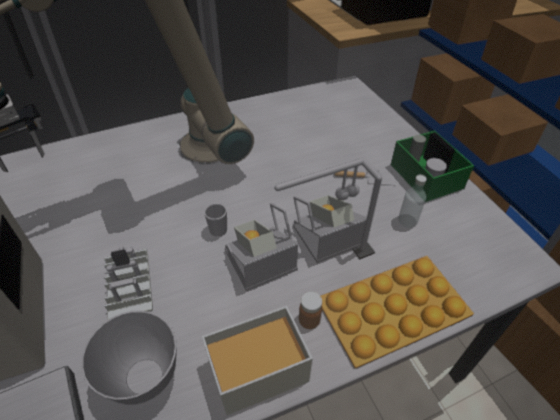

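View pics/side0.png

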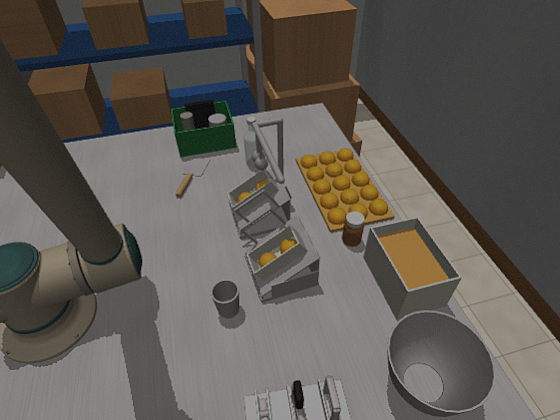

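View pics/wrist0.png

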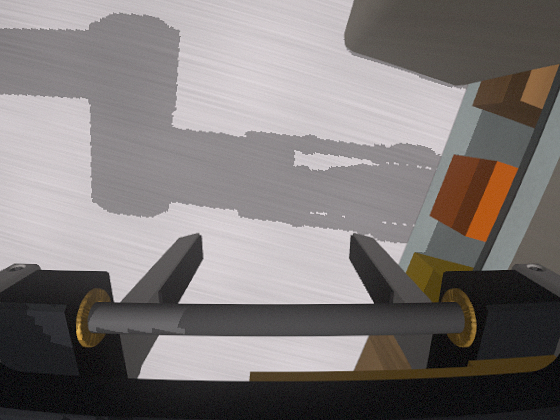

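```bash
python3 - <<'E'
from h import *
crop('scene0',215,150,395,290,'c1',4)
crop('side0',210,110,340,310,'c2',3)
crop('scene0',95,240,165,320,'c3',7)
crop('side0',235,365,365,420,'c4',6)
E
```

```text
(no output)
```

View pics/c1.png

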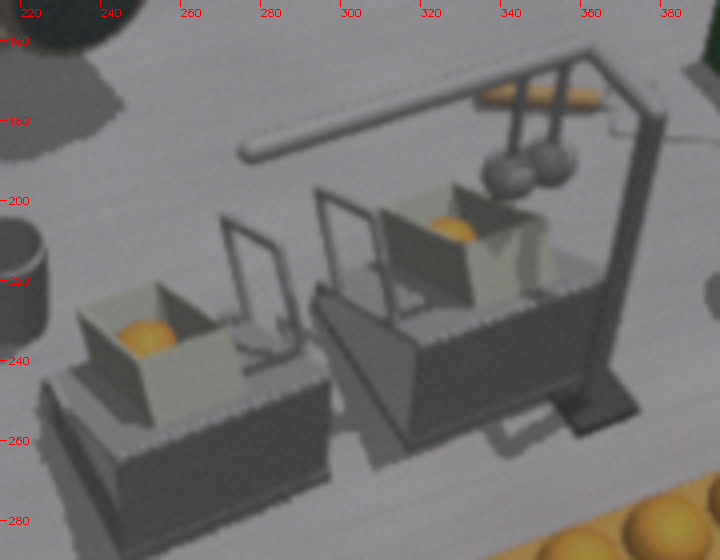

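View pics/c2.png

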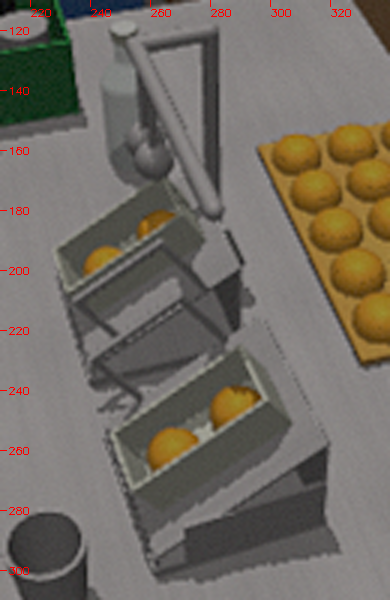

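View pics/c3.png

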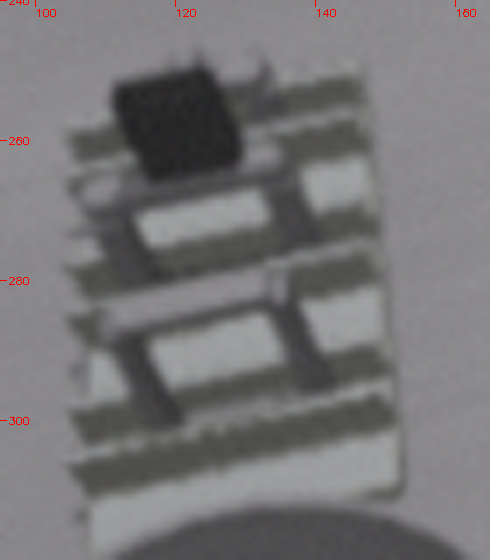

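View pics/c4.png

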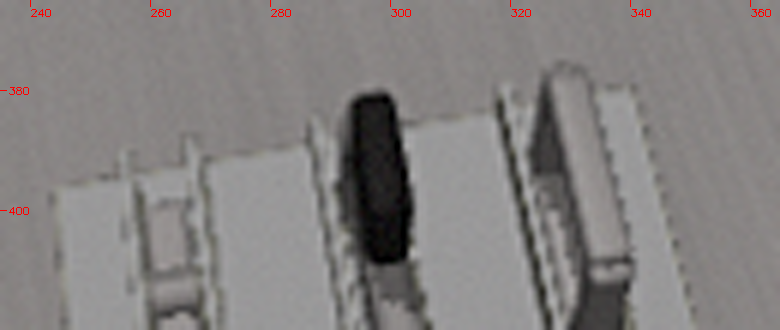

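```bash
cat > fit.py <<'E'
from h import *
from scipy.optimize import least_squares
c3,s3=np.cos(np.pi/6),np.sin(np.pi/6)
def rail(sgn,d,n=4): return np.array([-38+c3*d-s3*n,sgn*71,136+s3*d+c3*n])
def T(p,X): 
    c,s=np.cos(p[2]),np.sin(p[2]);X=np.array(X)/1000;return np.array([p[0]+c*X[0]-s*X[1],p[1]+s*X[0]+c*X[1],X[2]])
def fit(obs,p0,zfix=0):
    f=lambda p:np.concatenate([proj(t,T(p,X))-np.array(uv) for t,X,uv in obs])
    r=least_squares(f,p0,loss='soft_l1');return r.x,f(r.x).reshape(-1,2)
E
cat > fa.py <<'E'
from fit import *
A=[('scene0',(75,-75,112),(319.5,236.8)),('scene0',(75,-75,0),(317.5,262.5)),('scene0',(-75,-75,27),(295,222)),
('scene0',(20,-165,268),(276,187.5)),('side0',(20,-165,268),(281.7,180.7)),
('scene0',rail(-1,-48),(294.5,197.5)),('scene0',rail(-1,48),(310,204)),('side0',rail(-1,-48),(234,209)),('side0',rail(-1,48),(263.3,191))]
B=[('scene0',(75,75,112),(297.5,245)),('scene0',(75,-75,112),(245,264.5)),('scene0',(75,-75,0),(246,288.5)),('scene0',(75,75,0),(297.5,269)),('scene0',(-75,-75,27),(226,245.5)),
('scene0',rail(1,-48),(270.7,204.2)),('scene0',rail(1,48),(285,211.7)),('side0',rail(1,-48),(241.7,229)),('side0',rail(1,48),(271.7,211)),
('side0',(-75,-75,0),(262.3,302.7)),('side0',(75,-75,112),(319,258.3)),('side0',(75,-75,0),(319,275.7)),('side0',(-75,75,27),(246,254))]
if __name__=='__main__':
  for O in(A,B):
    p,r=fit(O,[0.6,-0.1,0]);print(np.round(p,4),np.degrees(p[2]));print(np.round(r,1).tolist())
  print('grip top corners?')
  for uv in((119,252),):print(atz('scene0',*uv,0.121))
  print('rack corners',[np.round(atz('scene0',u,v,.01),3).tolist() for u,v in((104.5,260),(146,249),(152,311))])
  print([np.round(atz('side0',u,v,.01),3).tolist() for u,v in((244,396),(340,379))])
E
python3 fa.py
```

```text
[0.5582 0.1939 0.0188] 1.0746908299838576
[[-0.1, 0.4], [-1.0, 1.6], [-1.8, -2.1], [1.4, 0.2], [-0.2, -1.4], [-0.2, -1.5], [-1.3, -0.7], [0.3, -0.4], [1.3, -2.5]]
[ 0.5652 -0.0156  0.0643] 3.68252193545405
[[1.5, -0.8], [-2.1, 1.5], [-0.2, 3.6], [0.1, 1.8], [-2.4, -0.9], [-0.4, -0.8], [-0.7, -0.7], [-1.7, -0.6], [-0.1, -4.4], [-0.1, -0.8], [3.2, -1.3], [0.4, 8.6], [-0.9, -5.0]]
grip top corners?
[ 0.497376   -0.35325017  0.121     ]
rack corners [[0.409, -0.413, 0.01], [0.414, -0.298, 0.01], [0.616, -0.32, 0.01]]
[[0.41, -0.299, 0.01], [0.607, -0.32, 0.01]]
```

```bash
cat > mv.py <<'E'
import numpy as np
from scipy.spatial.transform import Rotation as Ro
from workcell import get_obs
def Rt(yaw=0,tiltx=0,tilty=0):
    # base: tool x=+y, y=+x, z=-z ; yaw about world z (deg), tiltx: lean so z points +y ; tilty: z points +x
    B=np.array([[0,1,0],[1,0,0],[0,0,-1.]])
    return Ro.from_euler('z',yaw,degrees=True).as_matrix()@Ro.from_euler('y',-tilty,degrees=True).as_matrix()@Ro.from_euler('x',tiltx,degrees=True).as_matrix()@B
def go(pos,R):
    o=get_obs();R0=np.array(o['eef_rot']);p0=np.array(o['tool_pos'])
    w=np.degrees(Ro.from_matrix(R0.T@R).as_rotvec());t=100*R0.T@(np.array(pos)-p0)
    print('w',np.round(w,1),'|',round(float(np.linalg.norm(w)),1),' t',np.round(t,2),'|',round(float(np.linalg.norm(t)),2),'now',np.round(p0,4),'t',o['t'],'F',np.round(o['ft_force'],1))
E
python3 -c "
from mv import *
print(np.round(Rt(0,25),2)); print(np.round(Rt(0,0,30),2))
go((.51,-.34,.32),Rt(0))"
```

```text
[[ 0.    1.    0.  ]
 [ 0.91  0.    0.42]
 [ 0.42  0.   -0.91]]
[[ 0.    0.87  0.5 ]
 [ 1.    0.    0.  ]
 [ 0.    0.5  -0.87]]
w [ -0.1  -0.1 -74.7] | 74.7  t [ 40.18 -11.19 -10.4 ] | 42.99 now [ 0.1521 -0.5541  0.2158] t 0.15 F [-0.7  0.1 -0.2]
```

```bash
python3 -m pendant '[{"wz":-8,"tx":3,"ty":-1,"tz":-2},{"wz":-17,"tx":8,"ty":-2.5,"tz":-5},{"wz":-26,"tx":13,"ty":-4,"tz":-8},{"wz":-35,"tx":19,"ty":-5.5,"tz":-10.4},{"wz":-44,"tx":24,"ty":-7,"tz":-10.4}]' && python3 -c "
from mv import *
go((.51,-.34,.32),Rt(0))"
```

```text
$[0]: bad value
```

```bash
python3 -m pendant '[{"wx":0,"wy":0,"wz":-8,"tx":3,"ty":-1,"tz":-2,"gripper":1},{"wx":0,"wy":0,"wz":-17,"tx":8,"ty":-2.5,"tz":-5,"gripper":1},{"wx":0,"wy":0,"wz":-26,"tx":13,"ty":-4,"tz":-8,"gripper":1},{"wx":0,"wy":0,"wz":-35,"tx":19,"ty":-5.5,"tz":-10.4,"gripper":1},{"wx":0,"wy":0,"wz":-44,"tx":24,"ty":-7,"tz":-10.4,"gripper":1}]' && python3 -c "
from mv import *
go((.51,-.34,.32),Rt(0))"
```

```text
t: 0.78
tool_pos: [0.367, -0.4229, 0.3219]
eef_rot: [[0.506, 0.863, 0.002], [0.863, -0.506, -0.002], [-0.001, 0.003, -1.0]]
ft_force: [0.1, 0.2, -0.8]
gripper_width: 0.0936
w [  0.1   0.1 -30.4] | 30.4  t [14.39  8.14  0.2 ] | 16.53 now [ 0.367  -0.4229  0.3219] t 0.775 F [ 0.1  0.2 -0.8]
```

```bash
python3 -m pendant '[{"wx":0,"wy":0,"wz":-8,"tx":4.5,"ty":2,"tz":0,"gripper":1},{"wx":0,"wy":0,"wz":-17,"tx":9,"ty":5,"tz":0,"gripper":1},{"wx":0,"wy":0,"wz":-25,"tx":12.5,"ty":7,"tz":0.2,"gripper":1},{"wx":0,"wy":0,"wz":-30.4,"tx":14.4,"ty":8.1,"tz":0.2,"gripper":1},{"wx":0,"wy":0,"wz":-30.4,"tx":14.4,"ty":8.1,"tz":0.2,"gripper":1}]' && python3 -c "
from h import *
snap('wrist','w1')"
```

```text
t: 1.4
tool_pos: [0.5106, -0.3387, 0.3192]
eef_rot: [[-0.002, 1.0, 0.001], [1.0, 0.002, -0.001], [-0.001, 0.001, -1.0]]
ft_force: [0.5, -0.8, 0.2]
gripper_width: 0.094
```

View pics/w1.png

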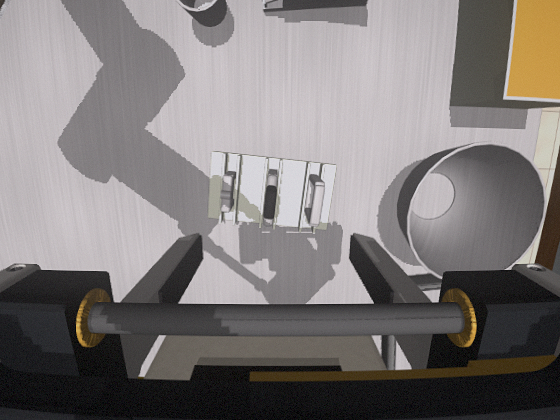

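```bash
python3 - <<'E'
from h import *
crop('w1',200,140,345,245,'c5',5)
E
```

```text
(no output)
```

View pics/c5.png

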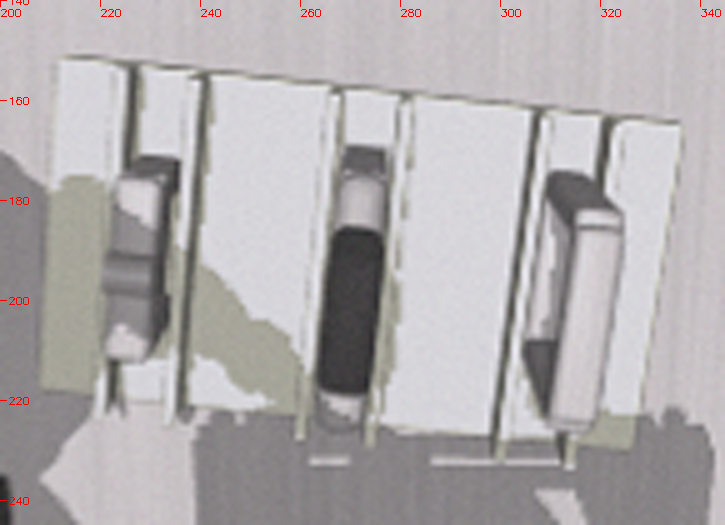

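```bash
python3 - <<'E'
from h import *
for uv in((271.5,185.7),(268,218.5),(269.8,202)):print(np.round(atz('w1',*uv,.121),4))
P=[atz('w1',*uv,.121) for uv in((271.5,185.7),(268,218.5))];d=P[0]-P[1];print(np.linalg.norm(d),np.degrees(np.arctan2(-d[0],d[1])))
for uv in((212,151),(336,165),(327,228)):print(np.round(atz('w1',*uv,.01),4))
E
python3 -c "
from mv import *
go((.58,-.18,.25),Rt(1,25))"
```

```text
[ 0.5049 -0.3331  0.121 ]
[ 0.5004 -0.3753  0.121 ]
[ 0.5027 -0.3538  0.121 ]
0.04248337910671035 -6.061585659481306
[ 0.41   -0.2979  0.01  ]
[ 0.6059 -0.3195  0.01  ]
[ 0.5961 -0.4245  0.01  ]
w [ 0.3 25.1 -1. ] | 25.1  t [15.96  7.04  6.93] | 18.76 now [ 0.5096 -0.3395  0.3195] t 1.45 F [ 0.   0.2 -0.1]
```

```bash
python3 -m pendant '[{"wx":0,"wy":5,"wz":0,"tx":4,"ty":1.5,"tz":1,"gripper":0.75},{"wx":0,"wy":11,"wz":0,"tx":8,"ty":3.5,"tz":3,"gripper":0.75},{"wx":0,"wy":18,"wz":-1,"tx":12,"ty":5.2,"tz":5,"gripper":0.75},{"wx":0.2,"wy":25,"wz":-1,"tx":16,"ty":7,"tz":7,"gripper":0.75},{"wx":0.2,"wy":25,"wz":-1,"tx":16,"ty":7,"tz":7,"gripper":0.75}]' && python3 -c "
from h import *
snap('wrist','w2')
from mv import *
go((.58,-.165,.035),Rt(1,25))"
```

```text
t: 2.08
tool_pos: [0.5782, -0.1798, 0.2464]
eef_rot: [[-0.012, 1.0, -0.011], [0.906, 0.016, 0.424], [0.424, -0.005, -0.906]]
ft_force: [0.2, -0.4, 0.0]
gripper_width: 0.0703
w [-0.1  0.1 -0.1] | 0.2  t [-7.55  0.23 19.98] | 21.36 now [ 0.5785 -0.1807  0.248 ] t 2.125 F [0.3 0.7 0.3]
```

View pics/w2.png

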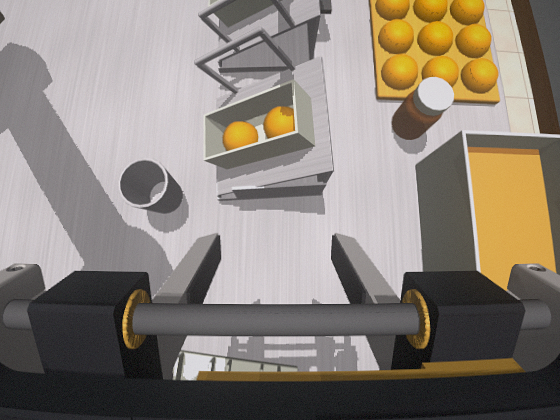

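```bash
python3 -m pendant '[{"wx":0,"wy":0,"wz":0,"tx":-2,"ty":0,"tz":5,"gripper":0.75},{"wx":0,"wy":0,"wz":0,"tx":-4,"ty":0.1,"tz":10,"gripper":0.75},{"wx":0,"wy":0,"wz":0,"tx":-6,"ty":0.2,"tz":15,"gripper":0.75},{"wx":0,"wy":0,"wz":0,"tx":-7.5,"ty":0.2,"tz":19.5,"gripper":0.75},{"wx":0,"wy":0,"wz":0,"tx":-7.6,"ty":0.2,"tz":20,"gripper":0.75}]' && python3 -c "
from h import *
snap('wrist','w3');crop('w3',140,0,420,210,'c6',2);crop('w2',180,0,345,210,'c7',3)
from mv import *
go((.58,-.065,.035),Rt(1,25))"
```

```text
t: 2.75
tool_pos: [0.5778, -0.1657, 0.0335]
eef_rot: [[-0.011, 1.0, -0.012], [0.907, 0.015, 0.422], [0.422, -0.006, -0.907]]
ft_force: [0.3, -1.0, 1.1]
gripper_width: 0.0704
w [-0.1  0.1 -0.2] | 0.3  t [9.18 0.24 4.23] | 10.11 now [ 0.5791 -0.1661  0.0347] t 2.8 F [ 0.1  0.  -0.1]
```

View pics/w3.png

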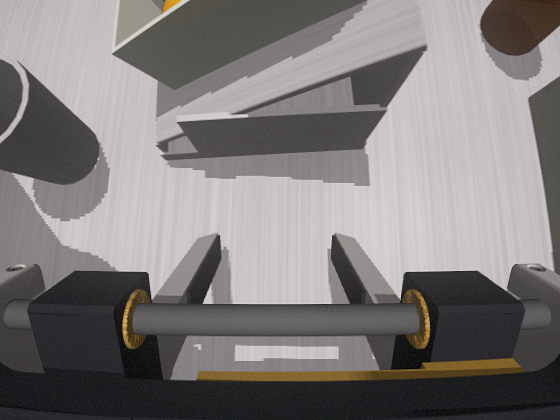

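View pics/c7.png

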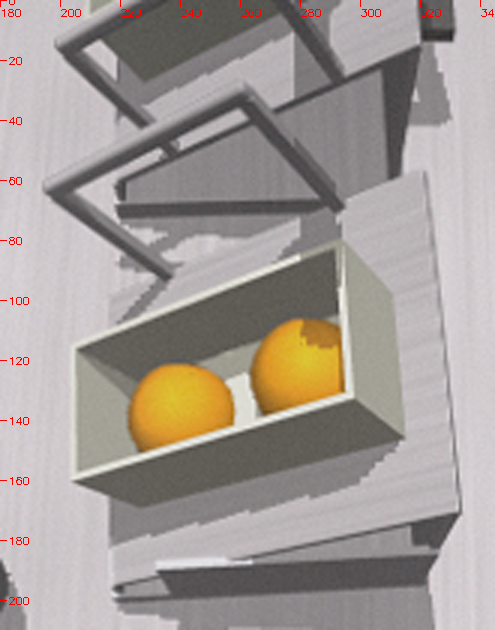

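```bash
cat > fb.py <<'E'
from fa import *
A2=A+[('w2',(-75,-75,27),(220,61)),('w2',(-75,-75,0),(219.5,71)),('w2',(75,-75,112),(319,14)),('w2',rail(-1,-48),(199,14))]
B2=[o for o in B if o[2]!=(319,275.7)]+[('w2',(-47,-75,60),(232,189)),('w2',(73,-75,60),(322,186)),('w2',(-75,-75,0),(218.5,200)),('w2',(75,-75,112),(332.5,171)),('w2',(75,75,112),(321.5,57)),
('w2',rail(1,-48),(195,62)),('w2',rail(1,48),(262,28.5)),('w3',(-47,-75,60),(178,123)),('w3',(73,-75,60),(387,107)),('w3',(75,-75,112),(427,47))]
for O in(A2,B2):
    p,r=fit(O,[0.56,0.1,0]);print(np.round(p,4),np.degrees(p[2]));print(np.round(r,1).tolist())
E
python3 fb.py
```

```text
[0.5545 0.1953 0.0387] 2.217816303272761
[[0.5, -0.5], [-0.4, 0.6], [-2.1, -2.6], [2.1, -0.2], [-0.6, -1.9], [-0.6, -2.0], [-1.1, -1.5], [-0.5, -0.1], [0.3, -2.7], [-2.4, 0.1], [1.2, 1.0], [4.5, 0.9], [0.4, -0.6]]
[ 0.5612 -0.0147  0.0716] 4.102942292518675
[[1.3, -2.3], [-2.0, 0.2], [-0.1, 2.4], [-0.1, 0.4], [-2.6, -1.8], [-0.9, -1.9], [-1.1, -2.0], [-3.5, -0.3], [-2.0, -4.3], [-1.5, -0.6], [1.5, -1.4], [-2.6, -4.7], [-0.0, 0.1], [4.4, -2.1], [0.4, 0.3], [3.2, 0.4], [1.8, -3.4], [-1.2, -0.4], [-1.1, -1.3], [-1.2, -1.6], [-0.5, 3.2], [7.4, 1.1]]
```

```bash
python3 -m pendant '[{"wx":0.3,"wy":0.2,"wz":-1.1,"tx":2.2,"ty":0.1,"tz":1.0,"gripper":0.75},{"wx":0.4,"wy":0.2,"wz":-1.1,"tx":4.4,"ty":0,"tz":2.05,"gripper":0.75},{"wx":0.4,"wy":0.2,"wz":-1.1,"tx":5.4,"ty":0,"tz":2.5,"gripper":0.75},{"wx":0.4,"wy":0.2,"wz":-1.1,"tx":6.1,"ty":-0.1,"tz":2.85,"gripper":0.75},{"wx":0.4,"wy":0.2,"wz":-1.1,"tx":6.8,"ty":-0.1,"tz":3.15,"gripper":0.75}]' && python3 -c "
from h import *
snap('wrist','w4')
from mv import *
go((.576,-.06,.035),Rt(2.2,25))"
```

```text
t: 3.42
tool_pos: [0.5777, -0.0932, 0.0356]
eef_rot: [[-0.034, 0.999, -0.015], [0.908, 0.037, 0.418], [0.419, 0.001, -0.908]]
ft_force: [0.1, -5.8, 3.0]
gripper_width: 0.0707
w [ 0.1  0.1 -0.1] | 0.2  t [ 2.86 -0.04  1.4 ] | 3.19 now [ 0.5776 -0.0918  0.0357] t 3.475 F [ 0.4 -5.3  2.3]
```

View pics/w4.png

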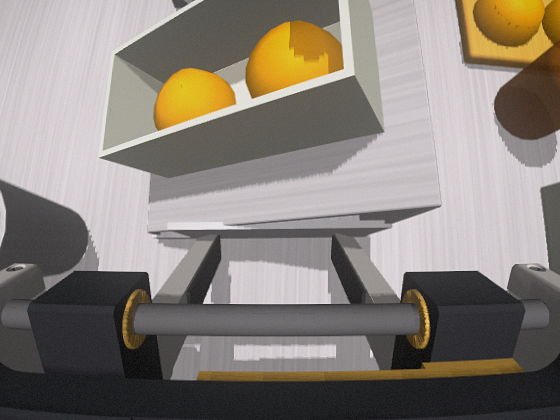

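```bash
python3 -m pendant '[{"wx":0,"wy":0,"wz":0,"tx":0.6,"ty":0,"tz":0.28,"gripper":0.75},{"wx":0,"wy":0,"wz":0,"tx":1.2,"ty":0,"tz":0.56,"gripper":0.75},{"wx":0,"wy":0,"wz":0,"tx":1.8,"ty":0,"tz":0.85,"gripper":0.75},{"wx":0,"wy":0,"wz":0,"tx":2.4,"ty":0,"tz":1.12,"gripper":0.75},{"wx":0,"wy":0,"wz":0,"tx":3.0,"ty":0,"tz":1.4,"gripper":0.75}]' && python3 -c "
from h import *
snap('scene','s5');crop('s5',215,150,375,290,'c8',4)
from mv import *
go((.576,-.042,.035),Rt(2.2,25))"
```

```text
t: 4.1
tool_pos: [0.5767, -0.0589, 0.0356]
eef_rot: [[-0.034, 0.999, -0.014], [0.907, 0.037, 0.419], [0.419, 0.002, -0.908]]
ft_force: [0.3, -5.3, 0.5]
gripper_width: 0.0706
w [ 0.1  0.1 -0. ] | 0.1  t [1.39 0.01 0.72] | 1.56 now [ 0.5764 -0.0576  0.0357] t 4.15 F [ 1.  -3.5  0.5]
```

View pics/c8.png

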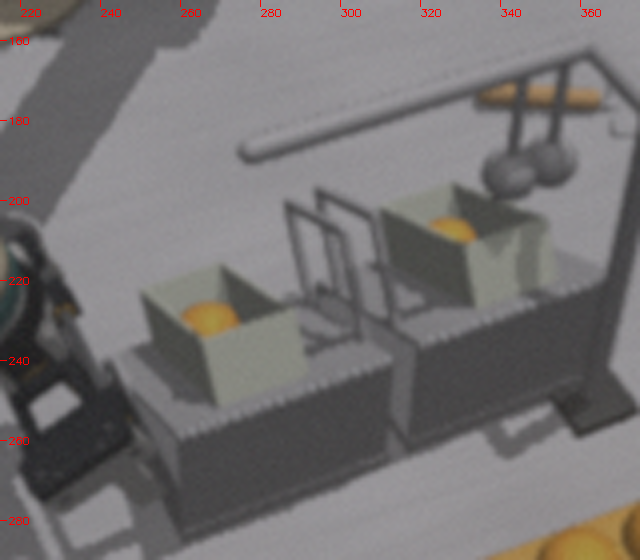

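```bash
python3 -m pendant '[{"wx":0,"wy":0,"wz":0,"tx":0.3,"ty":0,"tz":0.14,"gripper":0.75},{"wx":0,"wy":0,"wz":0,"tx":0.6,"ty":0,"tz":0.28,"gripper":0.75},{"wx":0,"wy":0,"wz":0,"tx":0.9,"ty":0,"tz":0.42,"gripper":0.75},{"wx":0,"wy":0,"wz":0,"tx":1.15,"ty":0,"tz":0.53,"gripper":0.75},{"wx":0,"wy":0,"wz":0,"tx":1.4,"ty":0,"tz":0.65,"gripper":0.75}]' && python3 -c "
from h import *
snap('scene','s6');crop('s6',215,150,375,290,'c9',4)
from mv import *
go((.576,-.042,.035),Rt(2.2,25))"
```

```text
t: 4.78
tool_pos: [0.5759, -0.0431, 0.0355]
eef_rot: [[-0.035, 0.999, -0.015], [0.907, 0.038, 0.419], [0.419, 0.001, -0.908]]
ft_force: [-1.7, -10.6, 3.4]
gripper_width: 0.0703
w [0.1 0.3 0. ] | 0.3  t [0.07 0.01 0.1 ] | 0.13 now [ 0.5759 -0.0431  0.0356] t 4.825 F [-0.6 -6.9  0.7]
```

View pics/c9.png

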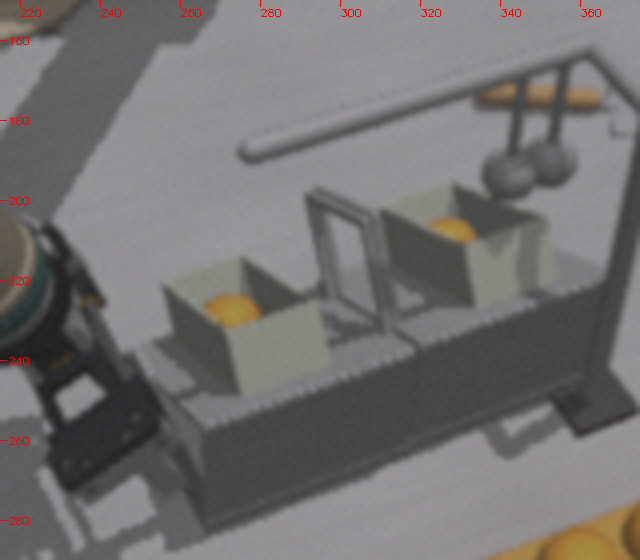

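```bash
python3 -m pendant '[{"wx":0,"wy":0,"wz":0,"tx":0.1,"ty":0,"tz":0.05,"gripper":0.75},{"wx":0,"wy":0,"wz":0,"tx":0.2,"ty":0,"tz":0.09,"gripper":0.75},{"wx":0,"wy":0,"wz":0,"tx":0.25,"ty":0,"tz":0.12,"gripper":0.75},{"wx":0,"wy":0,"wz":0,"tx":0.3,"ty":0,"tz":0.14,"gripper":0.75},{"wx":0,"wy":0,"wz":0,"tx":0.3,"ty":0,"tz":0.14,"gripper":0.75}]' && python3 -c "
from h import *
snap('wrist','w7')
from mv import *
go((.576,-.042,.035),Rt(2.2,25))"
```

```text
t: 5.45
tool_pos: [0.5759, -0.0429, 0.0356]
eef_rot: [[-0.036, 0.999, -0.014], [0.91, 0.039, 0.413], [0.413, 0.002, -0.911]]
ft_force: [-2.1, -11.7, 4.1]
gripper_width: 0.0701
w [0.1 0.6 0.1] | 0.6  t [0.05 0.01 0.09] | 0.11 now [ 0.576  -0.0428  0.0356] t 5.5 F [ -1.9 -11.9   4.1]
```

View pics/w7.png

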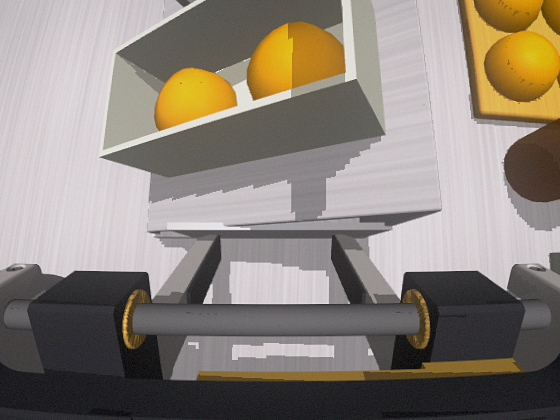

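```bash
python3 -m pendant '[{"wx":0,"wy":0,"wz":0,"tx":0.2,"ty":0,"tz":0.1,"gripper":0.75},{"wx":0,"wy":0,"wz":0,"tx":0.4,"ty":0,"tz":0.2,"gripper":0.75},{"wx":0,"wy":0,"wz":0,"tx":0.6,"ty":0,"tz":0.3,"gripper":0.75},{"wx":0,"wy":0,"wz":0,"tx":0.7,"ty":0,"tz":0.35,"gripper":0.75},{"wx":0,"wy":0,"wz":0,"tx":0.7,"ty":0,"tz":0.35,"gripper":0.75}]' && python3 -c "
from h import *
snap('side','sd8');crop('sd8',210,130,330,310,'c10',4)
from mv import *
go((.579,-.12,.08),Rt(2.2,25))"
```

```text
t: 6.12
tool_pos: [0.576, -0.0424, 0.0357]
eef_rot: [[-0.04, 0.999, -0.012], [0.915, 0.041, 0.401], [0.401, 0.005, -0.916]]
ft_force: [-5.9, -23.2, 10.3]
gripper_width: 0.0705
w [0.2 1.4 0.3] | 1.4  t [-5.34 -0.01 -7.18] | 8.95 now [ 0.5761 -0.0424  0.0356] t 6.175 F [ -6.1 -23.5  10. ]
```

View pics/c10.png

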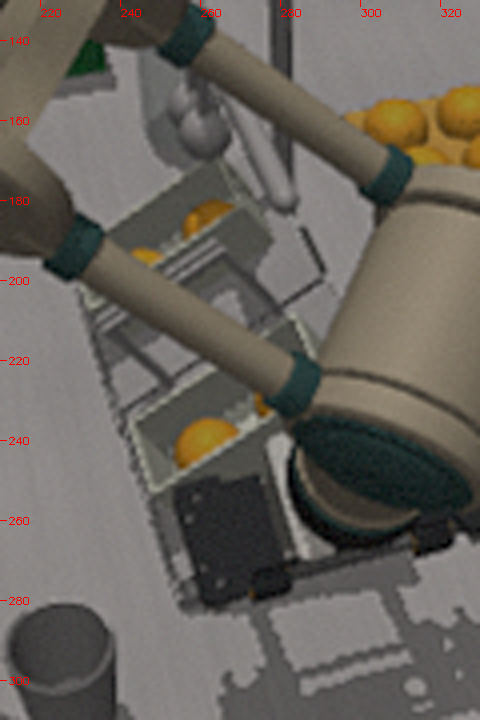

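```bash
python3 -m pendant '[{"wx":0,"wy":0.5,"wz":0,"tx":-1,"ty":0,"tz":-0.45,"gripper":0.75},{"wx":0,"wy":1,"wz":0,"tx":-3,"ty":0,"tz":-1.4,"gripper":0.75},{"wx":0.2,"wy":1.4,"wz":0.3,"tx":-5.5,"ty":0,"tz":-2.6,"gripper":0.75},{"wx":0.2,"wy":1.4,"wz":0.3,"tx":-5.5,"ty":0,"tz":-7,"gripper":0.6},{"wx":0.2,"wy":1.4,"wz":0.3,"tx":-4,"ty":0,"tz":-12.5,"gripper":0.5}]' && python3 -c "
from h import *
snap('wrist','w9');crop('w9',130,0,430,220,'c11',2.6 and 2);snap('scene','s9');crop('s9',215,150,375,290,'c12',4)
from mv import *
go((.51,-.357,.25),Rt(-6.1))"
```

```text
t: 6.8
tool_pos: [0.578, -0.1293, 0.1333]
eef_rot: [[-0.031, 0.999, -0.02], [0.903, 0.037, 0.427], [0.428, -0.005, -0.904]]
ft_force: [-0.1, -0.4, -0.9]
gripper_width: 0.0537
w [ -1.3 -24.9   8.2] | 26.2  t [-15.55  -7.96 -19.49] | 26.17 now [ 0.5823 -0.1311  0.1393] t 6.9 F [ 0.7 -0.5 -0.6]
```

View pics/w9.png

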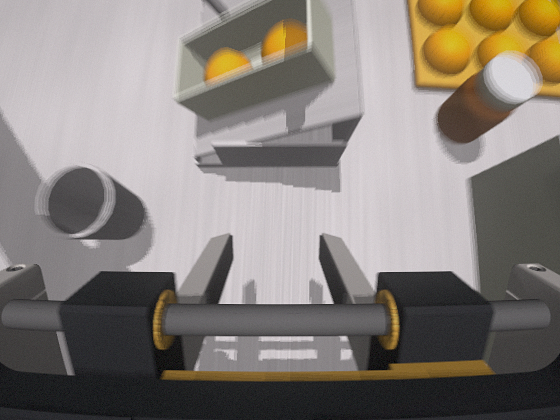

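View pics/c12.png

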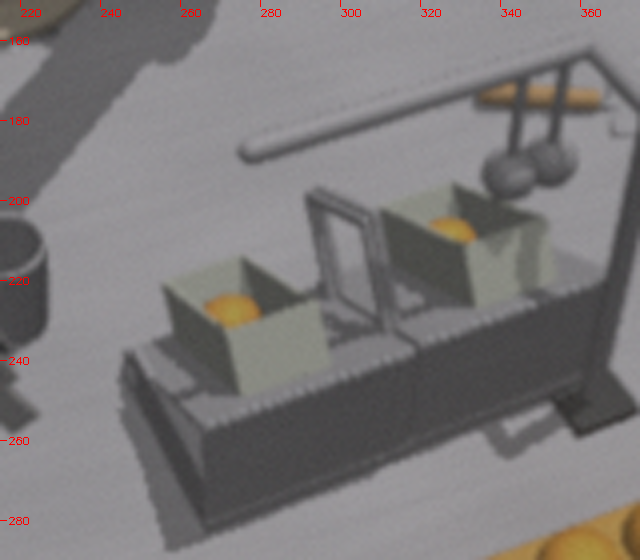

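```bash
python3 -m pendant '[{"wx":0,"wy":-3,"wz":1,"tx":-2,"ty":-1,"tz":-4,"gripper":0.42},{"wx":0,"wy":-9,"wz":3,"tx":-5.5,"ty":-3,"tz":-8,"gripper":0.42},{"wx":-0.5,"wy":-17,"wz":5,"tx":-9,"ty":-5,"tz":-12,"gripper":0.42},{"wx":-1.3,"wy":-25,"wz":8.2,"tx":-12.5,"ty":-7,"tz":-16,"gripper":0.42},{"wx":-1.3,"wy":-25,"wz":8.2,"tx":-15.5,"ty":-8,"tz":-19.5,"gripper":0.42}]' && python3 -m pendant '[{"wx":0,"wy":0,"wz":0,"tx":0,"ty":0,"tz":0,"gripper":0.42},{"wx":0,"wy":0,"wz":0,"tx":0,"ty":0,"tz":0,"gripper":0.42},{"wx":0,"wy":0,"wz":0,"tx":0,"ty":0,"tz":0,"gripper":0.42},{"wx":0,"wy":0,"wz":0,"tx":0,"ty":0,"tz":0,"gripper":0.42},{"wx":0,"wy":0,"wz":0,"tx":0,"ty":0,"tz":0,"gripper":0.42}]' && python3 -c "
from h import *
snap('wrist','w10')
from mv import *
go((.503,-.357,.2),Rt(-6.1))"
```

```text
t: 7.52
tool_pos: [0.5087, -0.3548, 0.2509]
eef_rot: [[0.104, 0.995, -0.001], [0.995, -0.104, -0.0], [-0.001, -0.001, -1.0]]
ft_force: [0.9, -0.3, -0.2]
gripper_width: 0.0394
t: 8.15
tool_pos: [0.5088, -0.3542, 0.2506]
eef_rot: [[0.103, 0.995, -0.001], [0.995, -0.103, 0.0], [0.0, -0.001, -1.0]]
ft_force: [-0.1, -0.5, 0.3]
gripper_width: 0.0398
w [-0.1  0.   0.2] | 0.2  t [-0.32 -0.54  5.07] | 5.11 now [ 0.5088 -0.3543  0.2507] t 8.2 F [ 0.1 -0.4 -0.4]
```

View pics/w10.png

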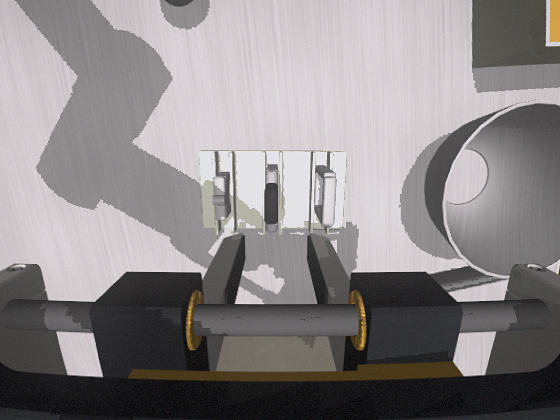

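```bash
python3 - <<'E'
from h import *
crop('w10',195,140,355,245,'c13',5)
E
```

```text
(no output)
```

View pics/c13.png

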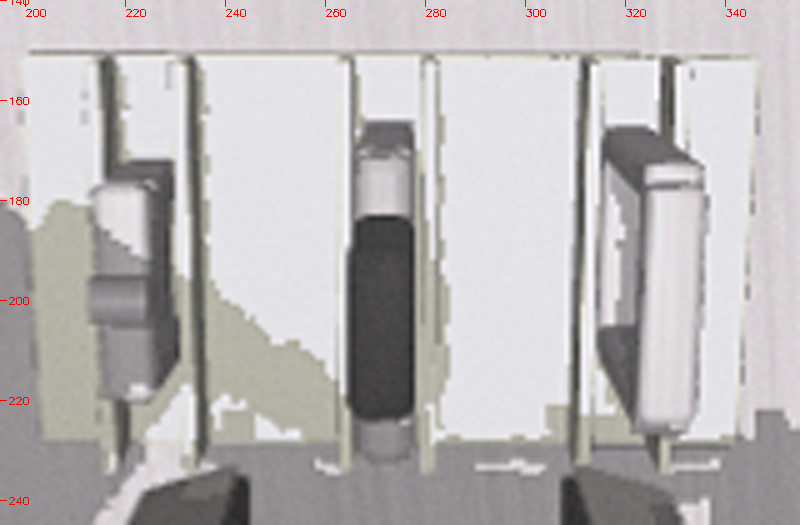

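```bash
python3 - <<'E'
from h import *
X,r=tri(('w1',268,218.7),('w10',270.3,223.5));print(np.round(X,4),r)
for tag,uv,z in(('w10',(270.3,223.5),.121),('w10',(272,183),.075),('w10',(271,232),.075),('w10',(271,171),.075),('w10',(271,203),.121),('w1',(268,218.7),.121)):print(tag,uv,z,np.round(atz(tag,*uv,z),4))
# scene cross-check: project grip corners
yaw=np.radians(-6.1);d=np.array([-np.sin(yaw),np.cos(yaw),0]);e=np.array([np.cos(yaw),np.sin(yaw),0])
G=np.array([.5025,-.3575,0])
for a in(-.018,.018):
  for b in(-.007,.007):
    print(a,b,[np.round(proj('scene0',G+a*d+b*e+[0,0,z]),1).tolist() for z in(.075,.121)])
E
```

```text
[ 0.5003 -0.3745  0.1234] [np.float64(0.3), np.float64(0.3)]
w10 (270.3, 223.5) 0.121 [ 0.5001 -0.375   0.121 ]
w10 (272, 183) 0.075 [ 0.5049 -0.3407  0.075 ]
w10 (271, 232) 0.075 [ 0.4973 -0.4     0.075 ]
w10 (271, 171) 0.075 [ 0.5052 -0.3267  0.075 ]
w10 (271, 203) 0.121 [ 0.5031 -0.3533  0.121 ]
w1 (268, 218.7) 0.121 [ 0.5004 -0.3756  0.121 ]
-0.018 -0.007 [[115.4, 264.8], [110.0, 253.5]]
-0.018 0.007 [[115.6, 269.2], [110.1, 257.9]]
0.018 -0.007 [[129.8, 261.7], [124.9, 250.3]]
0.018 0.007 [[130.1, 266.0], [125.1, 254.6]]
```

```bash
python3 -c "
from mv import *
go((.5026,-.3577,.093),Rt(-6.1))"
```

```text
w [-0.1  0.   0.2] | 0.2  t [-0.4  -0.56 15.77] | 15.78 now [ 0.5088 -0.3543  0.2507] t 8.2 F [ 0.1 -0.4 -0.4]
```

```bash
python3 -m pendant '[{"wx":0,"wy":0,"wz":0.2,"tx":-0.4,"ty":-0.56,"tz":4,"gripper":0.42},{"wx":0,"wy":0,"wz":0.2,"tx":-0.4,"ty":-0.56,"tz":8,"gripper":0.42},{"wx":0,"wy":0,"wz":0.2,"tx":-0.4,"ty":-0.56,"tz":11.5,"gripper":0.42},{"wx":0,"wy":0,"wz":0.2,"tx":-0.4,"ty":-0.56,"tz":14,"gripper":0.42},{"wx":0,"wy":0,"wz":0.2,"tx":-0.4,"ty":-0.56,"tz":15.7,"gripper":0.42}]' 5 && python3 -c "
from h import *
snap('wrist','w11')
from mv import *
go((.5026,-.3577,.093),Rt(-6.1))"
```

```text
t: 8.82
tool_pos: [0.5023, -0.3573, 0.0924]
eef_rot: [[0.107, 0.994, -0.002], [0.994, -0.107, 0.001], [0.001, -0.002, -1.0]]
ft_force: [-1.2, 0.6, -0.7]
gripper_width: 0.0395
w [-0.3 -0.1 -0. ] | 0.3  t [-0.09  0.12 -0.24] | 0.28 now [ 0.5015 -0.3566  0.0906] t 8.875 F [-0.8 -0.3 -1. ]
```

View pics/w11.png

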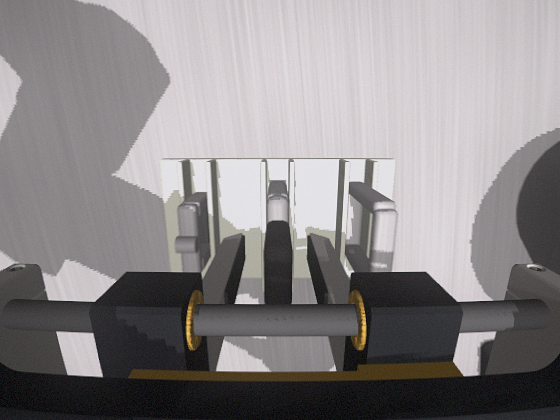

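```bash
python3 -m pendant '[{"wx":0,"wy":0,"wz":0,"tx":0,"ty":0,"tz":0,"gripper":0.1},{"wx":0,"wy":0,"wz":0,"tx":0,"ty":0,"tz":0,"gripper":0.0},{"wx":0,"wy":0,"wz":0,"tx":0,"ty":0,"tz":0,"gripper":0.0},{"wx":0,"wy":0,"wz":0,"tx":0,"ty":0,"tz":0,"gripper":0.0},{"wx":0,"wy":0,"wz":0,"tx":0,"ty":0,"tz":0,"gripper":0.0}]' 50 && python3 -m pendant '[{"wx":0,"wy":0,"wz":0,"tx":0,"ty":0,"tz":-1,"gripper":0.0},{"wx":0,"wy":0,"wz":0,"tx":0,"ty":0,"tz":-3,"gripper":0.0},{"wx":0,"wy":0,"wz":0,"tx":0,"ty":0,"tz":-6,"gripper":0.0},{"wx":0,"wy":0,"wz":0,"tx":0,"ty":0,"tz":-10,"gripper":0.0},{"wx":0,"wy":0,"wz":0,"tx":0,"ty":0,"tz":-15,"gripper":0.0}]' && python3 -c "
from h import *
snap('wrist','w12');snap('side','sd12')"
```

```text
t: 9.5
tool_pos: [0.5021, -0.3571, 0.0917]
eef_rot: [[0.107, 0.994, -0.003], [0.994, -0.107, 0.002], [0.001, -0.003, -1.0]]
ft_force: [0.1, 0.4, 4.5]
gripper_width: 0.0138
t: 10.12
tool_pos: [0.5014, -0.3565, 0.2418]
eef_rot: [[0.107, 0.994, -0.006], [0.994, -0.107, 0.004], [0.003, -0.007, -1.0]]
ft_force: [-0.5, -1.5, -2.5]
gripper_width: 0.0135
```

View pics/w12.png

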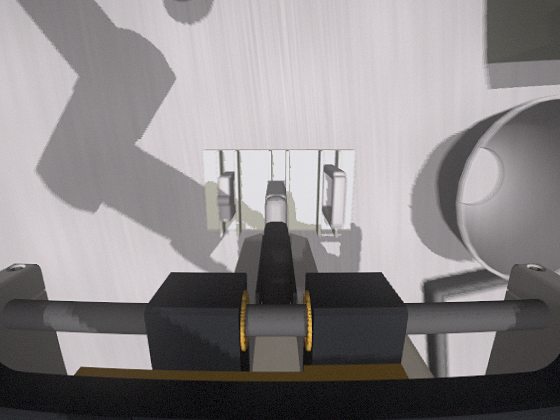

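View pics/sd12.png

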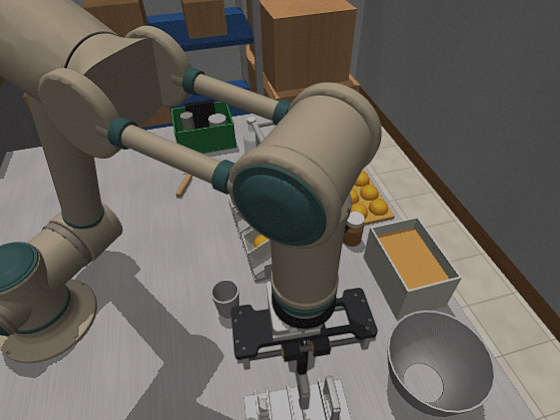

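```bash
python3 -c "
from mv import *
go((.43,-.12,.32),Rt(0,0,15))
go((.43,.119,.32),Rt(2.2,0,30))"
python3 - <<'E'
from h import *
crop('sd12',270,330,345,420,'c14',6)
snap('scene','s12');crop('s12',60,190,200,310,'c15',5)
E
```

```text
w [-14.7   1.1  -6. ] | 15.9  t [22.95 -9.92 -7.39] | 26.07 now [ 0.5045 -0.3592  0.2479] t 10.225 F [ 0.4 -0.3 -1.6]
w [-29.7   2.5  -8. ] | 30.8  t [ 46.72 -12.47  -7.52] | 48.93 now [ 0.5045 -0.3592  0.2479] t 10.225 F [ 0.4 -0.3 -1.6]
```

View pics/c14.png

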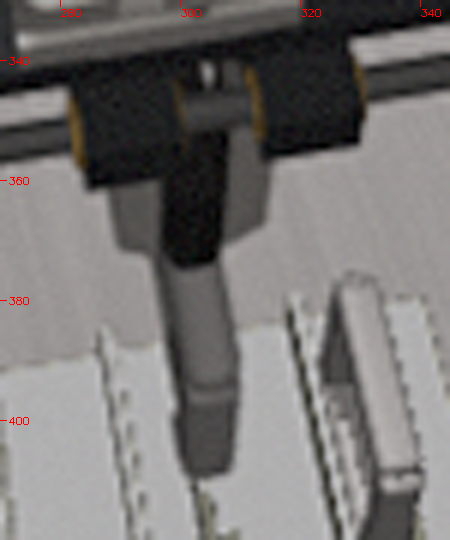

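View pics/c15.png

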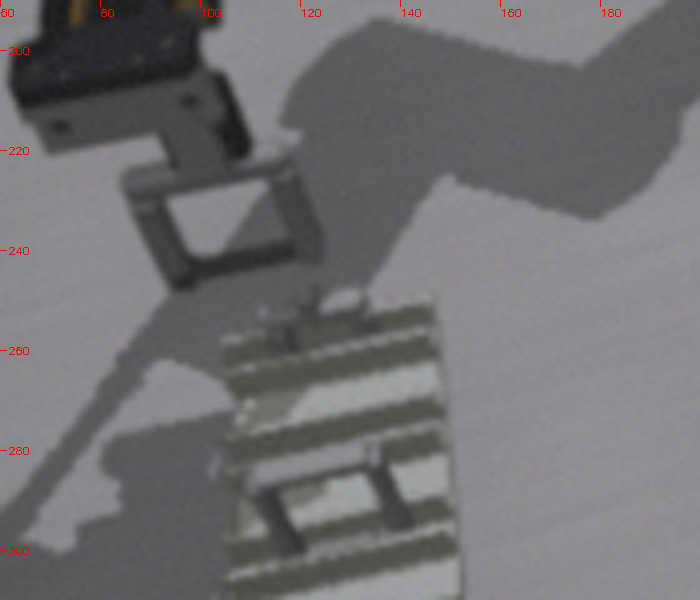

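```bash
python3 - <<'E'
from h import *
o=get_obs();R=np.array(o['eef_rot']);p=np.array(o['tool_pos']);print(p)
# hook x = -tool x, hook y=tool y, z=-tool z ; grip centre x=6
for h in(.082,.092):
  f=lambda x,y,z:np.round(proj('s12',p+R@np.array([-(x-.006),y,h-z])),1).tolist()
  print(h,'nose bottom',f(.037,.007,0),'hinge bottom',f(-.037,.007,0),'open corners',f(.024,.007,.06),f(-.023,.007,.06),f(.024,.007,.01),'topnose',f(.037,.007,.075),'tophinge',f(-.037,.007,.075))
E
```

```text
[ 0.50337923 -0.35818886  0.2446445 ]
0.082 nose bottom [98.9, 248.5] hinge bottom [130.7, 241.8] open corners [96.4, 230.3] [117.6, 225.9] [103.2, 244.6] topnose [88.3, 227.0] tophinge [122.1, 220.1]
0.092 nose bottom [100.2, 251.2] hinge bottom [131.8, 244.5] open corners [97.8, 233.3] [118.8, 228.9] [104.5, 247.4] topnose [89.8, 230.0] tophinge [123.3, 223.1]
```

```bash
cat > ov.py <<'E'
from h import *
def hook_pts(p,R,h,dx=0):
    f=lambda x,y,z:p+R@np.array([-(x-.006)+dx,y,h-z])
    L=[]
    for y in(-.007,.007):
        for loop in([(-.037,0),(.037,0),(.037,.075),(-.037,.075)],[(-.023,.01),(.024,.01),(.024,.06),(-.023,.06)],[(-.012,.075),(.024,.075),(.024,.121),(-.012,.121)]):
            L.append([f(x,y,z) for x,z in loop])
    return L
def overlay(tag,p,R,h,box,out,k=6,dx=0):
    x0,y0,x1,y1=box
    im=cv2.imread(f'pics/{tag}.png')[y0:y1,x0:x1];im=cv2.resize(im,None,fx=k,fy=k,interpolation=cv2.INTER_CUBIC)
    for l in hook_pts(p,R,h,dx):
        q=np.array([(proj(tag,X)-[x0-.5,y0-.5])*k for X in l]).astype(int);cv2.polylines(im,[q],True,(0,255,0),1)
    cv2.imwrite(f'pics/{out}.png',im)
if __name__=='__main__':
    c=snap('scene','s13');snap('side','sd13')
    o=get_obs();R=np.array(o['eef_rot']);p=np.array(o['tool_pos']);print(p)
    overlay('s13',p,R,.082,(70,190,150,260),'c16',8);overlay('sd13',p,R,.082,(270,330,345,420),'c17',6)
E
python3 ov.py
```

```text
[ 0.50165497 -0.35669371  0.24057483]
```

View pics/c16.png

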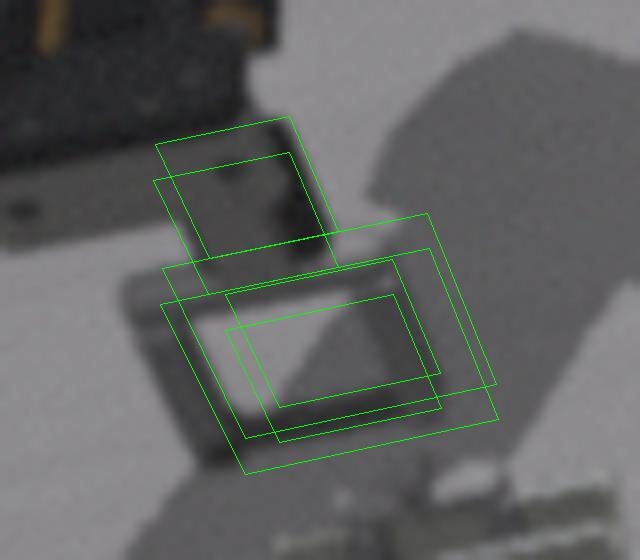

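View pics/c17.png

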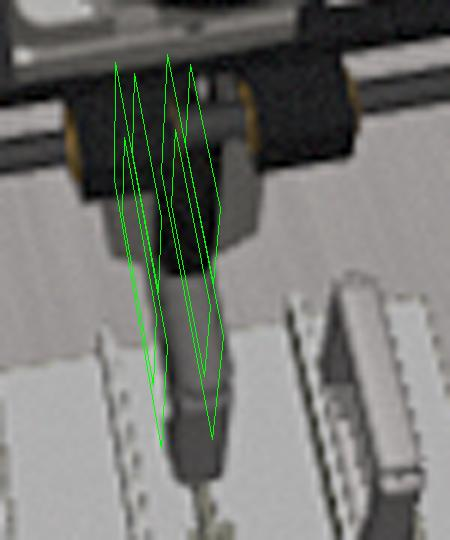

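```bash
sed -i 's/np.array(\[-(x-.006)+dx,y,h-z\])/np.array([(x-.006)+dx,y,h-z])/' ov.py; python3 - <<'E'
from ov import *
o=get_obs();R=np.array(o['eef_rot']);p=np.array(o['tool_pos']);print(p)
p=np.array([.50165,-.3567,.24057])
overlay('s13',p,R,.082,(70,190,150,260),'c16',8);overlay('sd13',p,R,.082,(270,330,345,420),'c17',6)
E
```

```text
[ 0.50165497 -0.35669371  0.24057483]
```

View pics/c16.png

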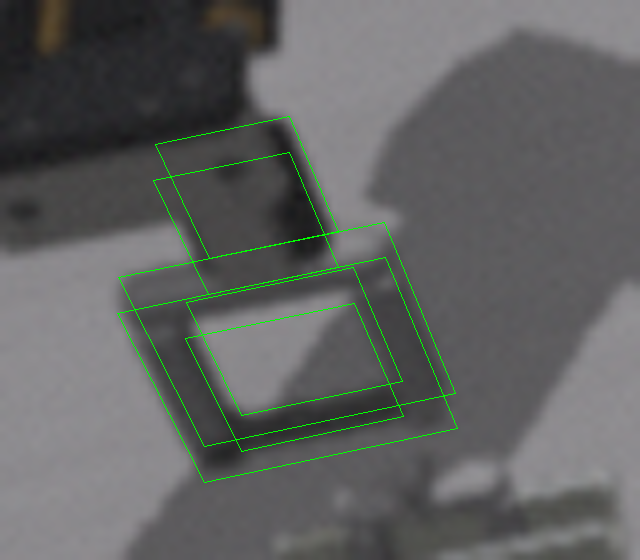

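View pics/c17.png

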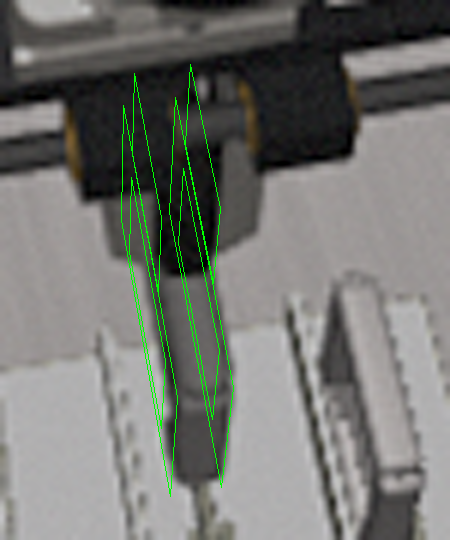

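```bash
python3 -m pendant '[{"wx":-2,"wy":0,"wz":-1,"tx":3,"ty":-1,"tz":-3,"gripper":0.0},{"wx":-5,"wy":0.2,"wz":-2,"tx":8,"ty":-3,"tz":-7,"gripper":0.0},{"wx":-9,"wy":0.5,"wz":-4,"tx":13.5,"ty":-6,"tz":-8,"gripper":0.0},{"wx":-12,"wy":0.8,"wz":-5,"tx":18.5,"ty":-8.5,"tz":-8,"gripper":0.0},{"wx":-15,"wy":1.1,"wz":-6,"tx":23,"ty":-10,"tz":-8,"gripper":0.0}]' && python3 -c "
from mv import *
go((.43,.06,.32),Rt(2.2,0,30))"
```

```text
t: 11.0
tool_pos: [0.4244, -0.1149, 0.3193]
eef_rot: [[0.001, 0.968, 0.252], [1.0, -0.003, 0.011], [0.011, 0.252, -0.968]]
ft_force: [0.1, 0.1, -1.7]
gripper_width: 0.014
w [-15.4   0.3  -2.3] | 15.6  t [17.49  0.5   0.26] | 17.5 now [ 0.4244 -0.1149  0.3193] t 11.0 F [ 0.1  0.1 -1.7]
```

```bash
python3 -m pendant '[{"wx":-3,"wy":0,"wz":-0.5,"tx":3,"ty":0,"tz":0,"gripper":0.0},{"wx":-7,"wy":0,"wz":-1,"tx":7,"ty":0,"tz":0,"gripper":0.0},{"wx":-11,"wy":0,"wz":-2,"tx":11,"ty":0.3,"tz":0,"gripper":0.0},{"wx":-15.4,"wy":0.3,"wz":-2.3,"tx":14,"ty":0.5,"tz":0.2,"gripper":0.0},{"wx":-15.4,"wy":0.3,"wz":-2.3,"tx":15.5,"ty":0.5,"tz":0.2,"gripper":0.0}]' && python3 -m pendant '[{"wx":0,"wy":0,"wz":0,"tx":0,"ty":0,"tz":0,"gripper":0},{"wx":0,"wy":0,"wz":0,"tx":0,"ty":0,"tz":0,"gripper":0},{"wx":0,"wy":0,"wz":0,"tx":0,"ty":0,"tz":0,"gripper":0},{"wx":0,"wy":0,"wz":0,"tx":0,"ty":0,"tz":0,"gripper":0},{"wx":0,"wy":0,"wz":0,"tx":0,"ty":0,"tz":0,"gripper":0}]' && python3 -c "
from h import *
snap('wrist','w14')
from mv import *
o=get_obs();np.save('pics/w14p.npy',np.c_[o['eef_rot'],o['tool_pos']])
go((.43,.118,.32),Rt(2.2,0,30))"
```

```text
t: 11.62
tool_pos: [0.4259, 0.0418, 0.316]
eef_rot: [[-0.04, 0.869, 0.493], [0.999, 0.033, 0.022], [0.002, 0.493, -0.87]]
ft_force: [-0.3, -0.6, -2.0]
gripper_width: 0.0137
t: 12.25
tool_pos: [0.4261, 0.0414, 0.316]
eef_rot: [[-0.039, 0.869, 0.493], [0.999, 0.033, 0.021], [0.002, 0.493, -0.87]]
ft_force: [0.5, -0.7, -2.3]
gripper_width: 0.0139
w [-0.4 -0.1 -0. ] | 0.5  t [7.63 0.79 0.01] | 7.67 now [0.426  0.0415 0.316 ] t 12.3 F [ 0.  -0.1 -1.5]
```

View pics/w14.png

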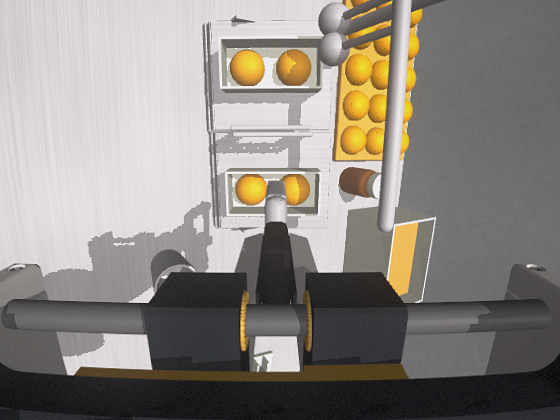

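```bash
python3 - <<'E'
from h import *
crop('w14',200,90,340,190,'c18',5)
E
```

```text
(no output)
```

View pics/c18.png

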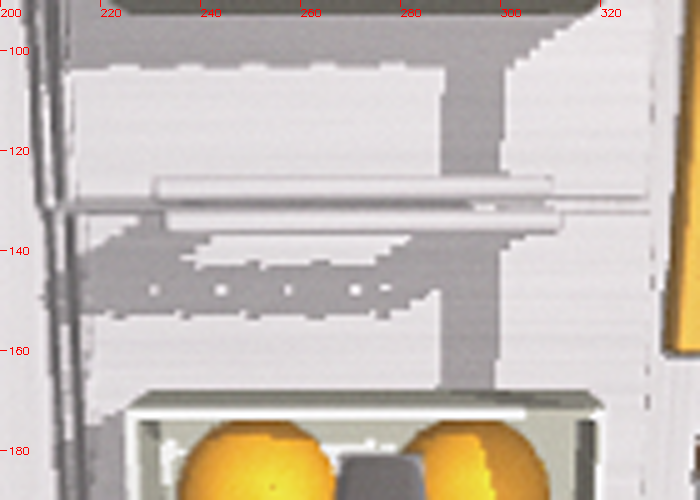

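```bash
python3 - <<'E'
from h import *
im=cv2.imread('pics/w14.png')
a=cv2.resize(im[118:142,205:265],None,fx=13,fy=13,interpolation=cv2.INTER_NEAREST);b=cv2.resize(im[118:142,270:330],None,fx=13,fy=13,interpolation=cv2.INTER_NEAREST)
cv2.imwrite('pics/c19.png',a[:290]);cv2.imwrite('pics/c20.png',b[:290])
cv2.imwrite('pics/c19.png',np.vstack([a[:290],b[:290]]))
g=cv2.cvtColor(im,cv2.COLOR_BGR2GRAY)
for u in(236,245,255,270,285,295,303):print(u,g[120:140,u].tolist())
E
```

```text
236 [221, 222, 223, 222, 223, 206, 218, 225, 223, 184, 131, 154, 194, 223, 226, 221, 172, 160, 161, 158]
245 [223, 221, 224, 222, 224, 203, 221, 227, 223, 180, 139, 153, 195, 228, 227, 219, 166, 222, 228, 223]
255 [222, 219, 224, 223, 224, 203, 222, 227, 220, 178, 140, 150, 197, 228, 227, 218, 161, 226, 228, 223]
270 [223, 222, 223, 224, 224, 204, 225, 228, 218, 173, 135, 145, 199, 233, 228, 214, 160, 226, 228, 224]
285 [221, 221, 222, 226, 226, 204, 226, 228, 214, 172, 134, 152, 202, 230, 228, 210, 162, 160, 166, 164]
295 [161, 160, 158, 161, 160, 199, 227, 227, 212, 171, 186, 225, 206, 230, 227, 205, 160, 165, 164, 162]
303 [225, 223, 224, 226, 228, 211, 225, 226, 208, 169, 182, 189, 201, 230, 224, 204, 161, 159, 230, 229]
```

View pics/c19.png

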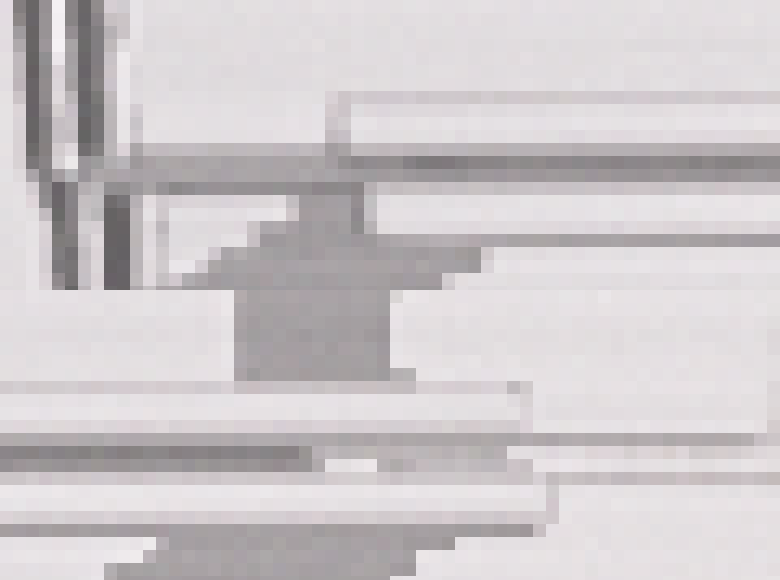

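```bash
python3 - <<'E'
from fit import *
p=[.5545,.1953,.0387]
for x in(-70,70):
  for y in(-70,-75,-80): print('deck',x,y,np.round(proj('w14',T(p,(x,y,70+x*.577))),1))
for d in(-48,48):
  for y in(-68,-74,-76,-82):
    X=rail(-1,d);X[1]=y;print('rail',d,y,np.round(proj('w14',T(p,X)),1))
E
```

```text
deck -70 -70 [217.  126.7]
deck -70 -75 [217.2 130.3]
deck -70 -80 [217.3 133.8]
deck 70 -70 [328.4 126.6]
deck 70 -75 [328.2 130.1]
deck 70 -80 [328.1 133.6]
rail -48 -68 [231.2 123.8]
rail -48 -74 [231.3 129. ]
rail -48 -76 [231.4 130.7]
rail -48 -82 [231.6 135.8]
rail 48 -68 [311.9 123.6]
rail 48 -74 [311.8 128.8]
rail 48 -76 [311.7 130.5]
rail 48 -82 [311.6 135.7]
```

```bash
cat > tgt.py <<'E'
from fit import *
from mv import *
p=[.5545,.1953,.0387]
def home(d=-8,up=0,ty=-1):
    x=rail(-1,d,0);x[0]-=2.5;x[1]=-75.8
    R=Rt(2.2,0,30)
    return T(p,x)-R[:,2]*(.025+up)+R[:,0]*ty/1000,R
E
python3 -c "
from tgt import *
for u in(.085,0):
  P,R=home(up=u);print(P);go(P,R)"
```

```text
[0.45511896 0.11461115 0.22726279]
w [-0.4 -0.1 -0. ] | 0.5  t [ 7.17 -1.61  9.31] | 11.86 now [0.426  0.0415 0.316 ] t 12.3 F [ 0.  -0.1 -1.5]
[0.49758764 0.11624263 0.15365064]
w [-0.4 -0.1 -0. ] | 0.5  t [ 7.15 -1.55 17.81] | 19.26 now [0.426  0.0415 0.316 ] t 12.3 F [ 0.  -0.1 -1.5]
```

```bash
python3 -m pendant '[{"wx":-0.2,"wy":0,"wz":0,"tx":2,"ty":-0.4,"tz":0.5,"gripper":0},{"wx":-0.4,"wy":0,"wz":0,"tx":5,"ty":-1,"tz":2,"gripper":0},{"wx":-0.4,"wy":0,"wz":0,"tx":7,"ty":-1.5,"tz":4,"gripper":0},{"wx":-0.4,"wy":-0.1,"wz":0,"tx":7.2,"ty":-1.6,"tz":6.5,"gripper":0},{"wx":-0.4,"wy":-0.1,"wz":0,"tx":7.2,"ty":-1.6,"tz":9,"gripper":0}]' && python3 -m pendant '[{"wx":0,"wy":0,"wz":0,"tx":0,"ty":0,"tz":0,"gripper":0},{"wx":0,"wy":0,"wz":0,"tx":0,"ty":0,"tz":0,"gripper":0},{"wx":0,"wy":0,"wz":0,"tx":0,"ty":0,"tz":0,"gripper":0},{"wx":0,"wy":0,"wz":0,"tx":0,"ty":0,"tz":0,"gripper":0},{"wx":0,"wy":0,"wz":0,"tx":0,"ty":0,"tz":0,"gripper":0}]' && python3 -c "
from ov import *
snap('wrist','w15');snap('scene','s15');snap('side','sd15')
from tgt import *
P,R=home();go(P,R)
o=get_obs();overlay('s15',np.array(o['tool_pos']),np.array(o['eef_rot']),.081,(250,150,340,240),'c21',7);overlay('sd15',np.array(o['tool_pos']),np.array(o['eef_rot']),.081,(200,140,320,240),'c22',6)"
```

```text
t: 12.92
tool_pos: [0.454, 0.1156, 0.2296]
eef_rot: [[-0.04, 0.865, 0.5], [0.999, 0.034, 0.021], [0.001, 0.5, -0.866]]
ft_force: [0.2, 0.9, -2.0]
gripper_width: 0.0139
t: 13.55
tool_pos: [0.454, 0.1156, 0.2302]
eef_rot: [[-0.039, 0.865, 0.5], [0.999, 0.033, 0.021], [0.001, 0.501, -0.866]]
ft_force: [0.1, 0.7, -2.6]
gripper_width: 0.0142
w [ 0.  -0.1  0. ] | 0.1  t [-0.12 -0.03  8.78] | 8.78 now [0.4539 0.1156 0.2298] t 13.7 F [ 0.2 -0.3 -1.8]
```

View pics/c21.png

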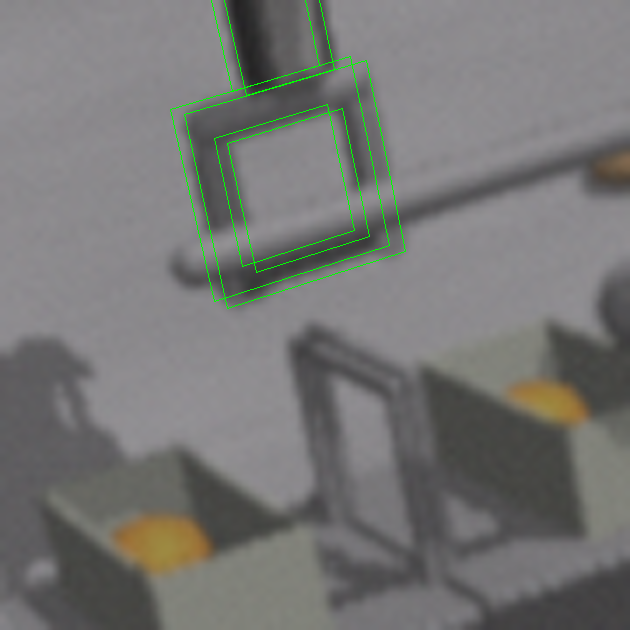

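View pics/w15.png

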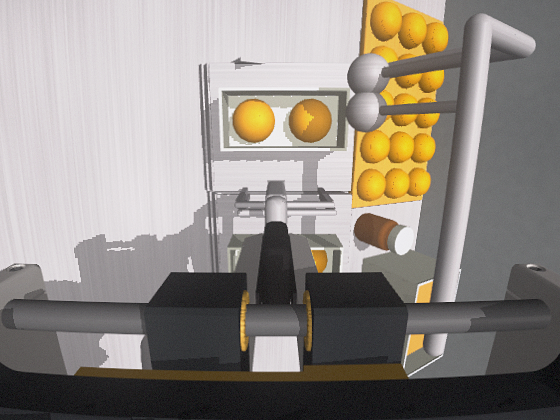

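View pics/c22.png

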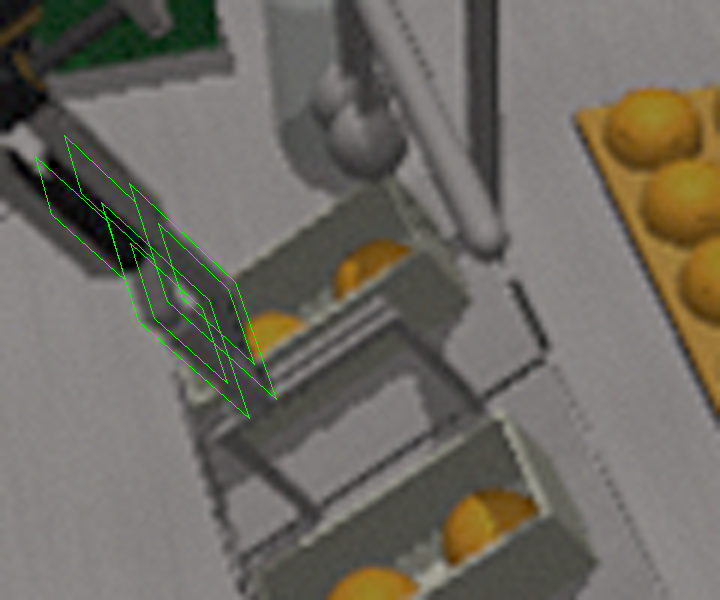

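```bash
python3 -m pendant '[{"wx":0,"wy":0,"wz":0,"tx":-0.1,"ty":0,"tz":1.2,"gripper":0},{"wx":0,"wy":0,"wz":0,"tx":-0.1,"ty":0,"tz":2.4,"gripper":0},{"wx":0,"wy":0,"wz":0,"tx":-0.1,"ty":0,"tz":3.2,"gripper":0},{"wx":0,"wy":0,"wz":0,"tx":-0.1,"ty":0,"tz":3.8,"gripper":0},{"wx":0,"wy":0,"wz":0,"tx":-0.1,"ty":0,"tz":4.4,"gripper":0}]' && python3 -c "
from ov import *
snap('scene','s16');crop('s16',250,150,350,240,'c23',7);snap('wrist','w16')
from tgt import *
P,R=home();go(P,R)"
```

```text
t: 14.32
tool_pos: [0.476, 0.1155, 0.1914]
eef_rot: [[-0.039, 0.865, 0.5], [0.999, 0.033, 0.021], [0.001, 0.5, -0.866]]
ft_force: [-4.6, -0.8, 3.2]
gripper_width: 0.014
w [ 0.  -0.1  0.1] | 0.1  t [ 0.02 -0.03  4.34] | 4.34 now [0.4762 0.1152 0.1914] t 14.425 F [-3.6 -2.6  1.2]
```

View pics/c23.png

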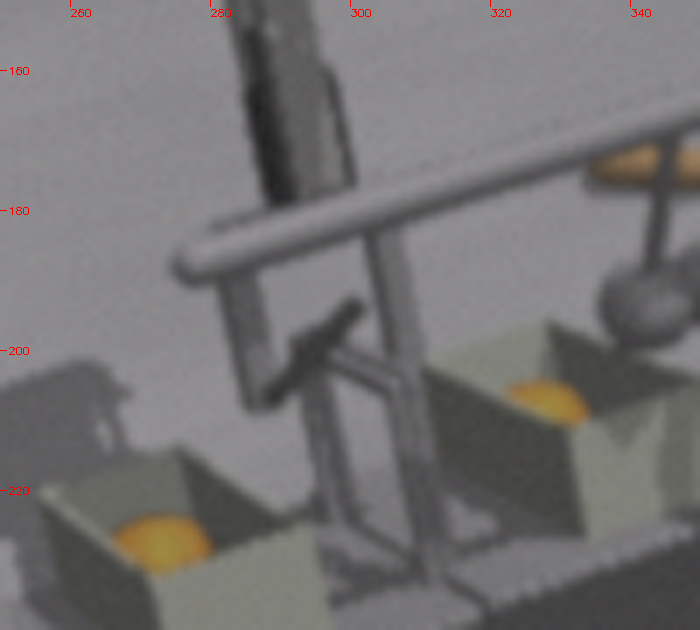

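View pics/w16.png

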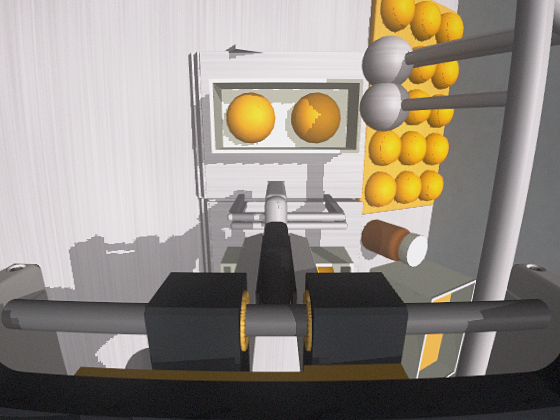

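```bash
python3 -m pendant '[{"wx":0,"wy":0,"wz":0,"tx":0,"ty":0,"tz":0.7,"gripper":0},{"wx":0,"wy":0,"wz":0,"tx":0,"ty":0,"tz":1.4,"gripper":0},{"wx":0,"wy":0,"wz":0,"tx":0,"ty":0,"tz":2.1,"gripper":0},{"wx":0,"wy":0,"wz":0,"tx":0,"ty":0,"tz":2.8,"gripper":0},{"wx":0,"wy":0,"wz":0,"tx":0,"ty":0,"tz":3.4,"gripper":0}]' && python3 -c "
from ov import *
snap('scene','s17');crop('s17',250,150,350,240,'c24',7)
from tgt import *
P,R=home();go(P,R)"
```

```text
t: 15.05
tool_pos: [0.4931, 0.1157, 0.1611]
eef_rot: [[-0.04, 0.866, 0.499], [0.999, 0.034, 0.02], [0.0, 0.499, -0.867]]
ft_force: [-0.6, -3.7, -0.4]
gripper_width: 0.0139
w [-0.1 -0.   0.1] | 0.1  t [0.05 0.03 0.81] | 0.81 now [0.4933 0.1156 0.1605] t 15.1 F [ 2.5 -5.2 -3.9]
```

View pics/c24.png

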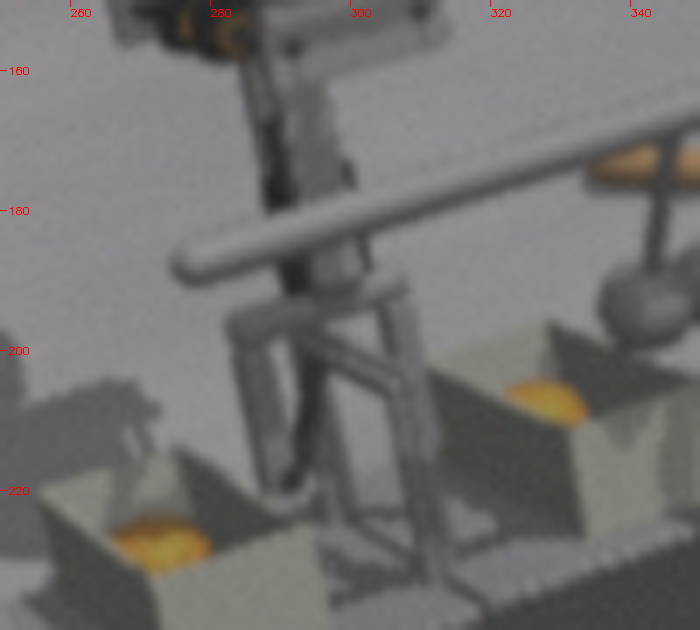

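```bash
python3 -m pendant '[{"wx":0,"wy":0,"wz":0,"tx":0,"ty":0,"tz":0.3,"gripper":0},{"wx":0,"wy":0,"wz":0,"tx":0,"ty":0,"tz":0.6,"gripper":0},{"wx":0,"wy":0,"wz":0,"tx":0,"ty":0,"tz":0.9,"gripper":0},{"wx":0,"wy":0,"wz":0,"tx":0,"ty":0,"tz":1.1,"gripper":0},{"wx":0,"wy":0,"wz":0,"tx":0,"ty":0,"tz":1.2,"gripper":0}]' && python3 -c "
from ov import *
snap('scene','s18');crop('s18',250,150,350,240,'c25',7)
from tgt import *
P,R=home();go(P,R)"
```

```text
t: 15.72
tool_pos: [0.4974, 0.1162, 0.153]
eef_rot: [[-0.04, 0.865, 0.499], [0.999, 0.035, 0.02], [0.0, 0.5, -0.866]]
ft_force: [-34.3, -3.4, 42.9]
gripper_width: 0.0136
w [-0.  -0.1  0.1] | 0.1  t [ 0.    0.05 -0.04] | 0.06 now [0.4974 0.1162 0.1531] t 15.775 F [-28.4  -2.7  34.8]
```

View pics/c25.png

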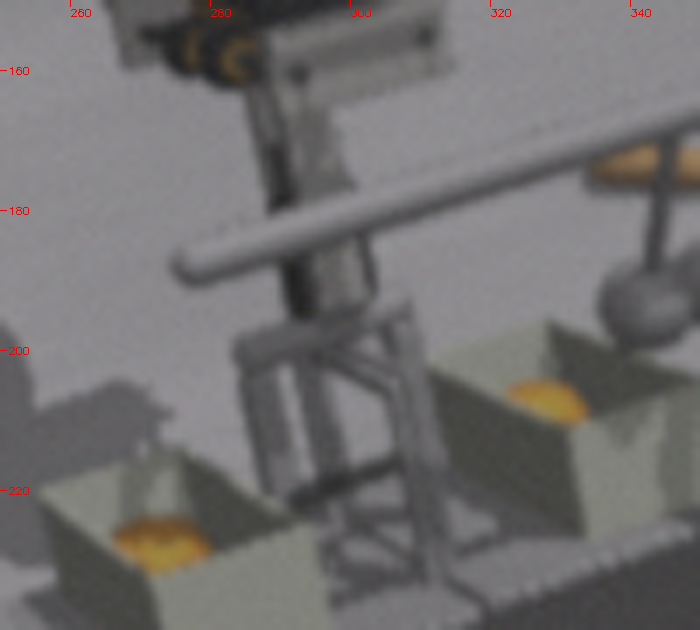

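```bash
python3 -m pendant '[{"wx":0,"wy":0,"wz":0,"tx":0,"ty":0,"tz":0,"gripper":0},{"wx":0,"wy":0,"wz":0,"tx":0,"ty":0,"tz":-0.05,"gripper":0},{"wx":0,"wy":0,"wz":0,"tx":0,"ty":0,"tz":-0.1,"gripper":0},{"wx":0,"wy":0,"wz":0,"tx":0,"ty":0,"tz":-0.1,"gripper":0},{"wx":0,"wy":0,"wz":0,"tx":0,"ty":0,"tz":-0.1,"gripper":0}]' 15
```

```text
t: 16.4
tool_pos: [0.4969, 0.1161, 0.1534]
eef_rot: [[-0.04, 0.866, 0.499], [0.999, 0.035, 0.02], [0.0, 0.499, -0.867]]
ft_force: [-0.1, 0.3, -1.9]
gripper_width: 0.0142
```

```bash
python3 -m pendant '[{"wx":0,"wy":0,"wz":0,"tx":0,"ty":0,"tz":0,"gripper":0.2},{"wx":0,"wy":0,"wz":0,"tx":0,"ty":0,"tz":0,"gripper":0.3},{"wx":0,"wy":0,"wz":0,"tx":0,"ty":0,"tz":0,"gripper":0.42},{"wx":0,"wy":0,"wz":0,"tx":0,"ty":0,"tz":0,"gripper":0.5},{"wx":0,"wy":0,"wz":0,"tx":0,"ty":0,"tz":0,"gripper":0.5}]' && python3 -c "
from ov import *
snap('scene','s19');crop('s19',240,140,350,240,'c26',6);snap('wrist','w19');snap('side','sd19')"
```

```text
t: 17.02
tool_pos: [0.4969, 0.1162, 0.1535]
eef_rot: [[-0.04, 0.866, 0.499], [0.999, 0.035, 0.02], [0.0, 0.499, -0.866]]
ft_force: [0.2, 0.6, -0.4]
gripper_width: 0.0469
```

View pics/c26.png

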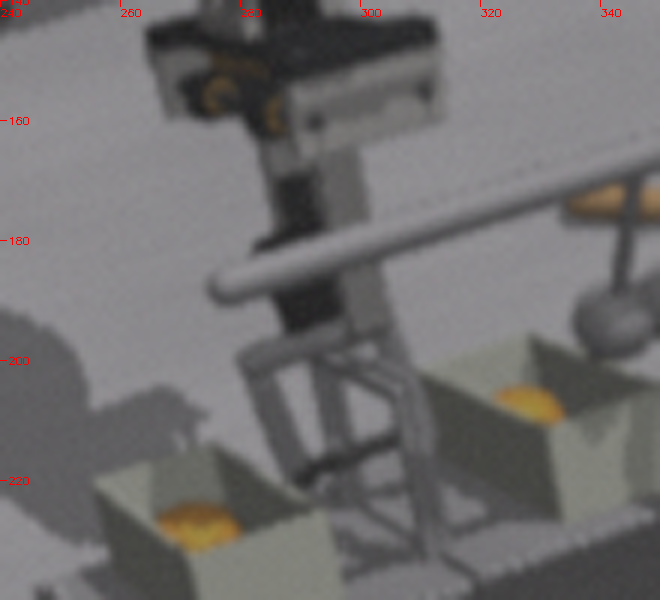

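View pics/w19.png

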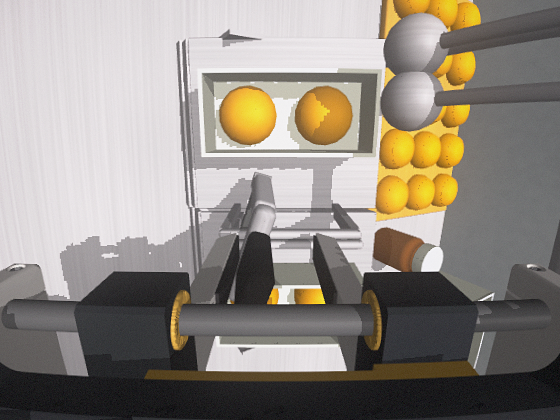

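View pics/sd19.png

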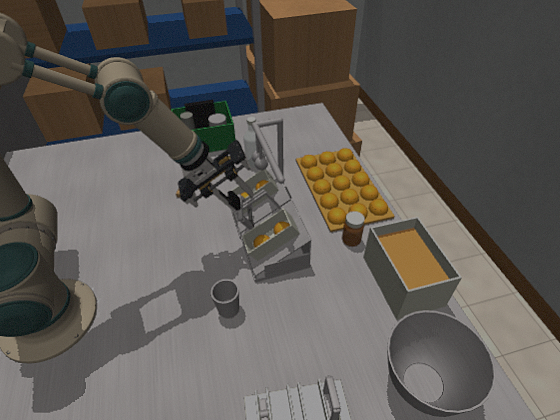

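```bash
python3 -m pendant '[{"wx":0,"wy":0,"wz":0,"tx":0,"ty":0,"tz":0,"gripper":0.55},{"wx":0,"wy":0,"wz":0,"tx":0,"ty":0,"tz":0,"gripper":0.6},{"wx":0,"wy":0,"wz":0,"tx":0,"ty":0,"tz":0,"gripper":0.7},{"wx":0,"wy":0,"wz":0,"tx":0,"ty":0,"tz":0,"gripper":0.8},{"wx":0,"wy":0,"wz":0,"tx":0,"ty":0,"tz":0,"gripper":0.85}]' && python3 -c "
from ov import *
snap('scene','s20');crop('s20',240,140,350,240,'c27',6);snap('wrist','w20')"
```

```text
t: 17.8
tool_pos: [0.4969, 0.1162, 0.1535]
eef_rot: [[-0.04, 0.866, 0.499], [0.999, 0.035, 0.02], [0.0, 0.499, -0.866]]
ft_force: [-0.1, -0.1, -0.2]
gripper_width: 0.079
```

View pics/c27.png

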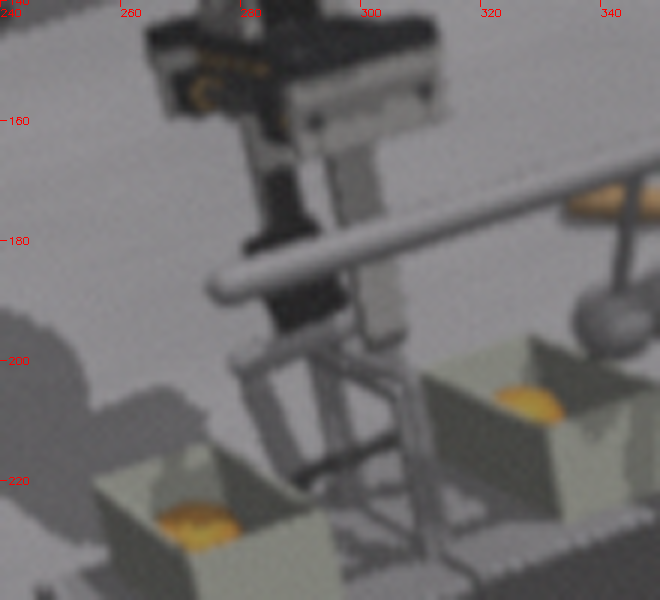

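View pics/w20.png

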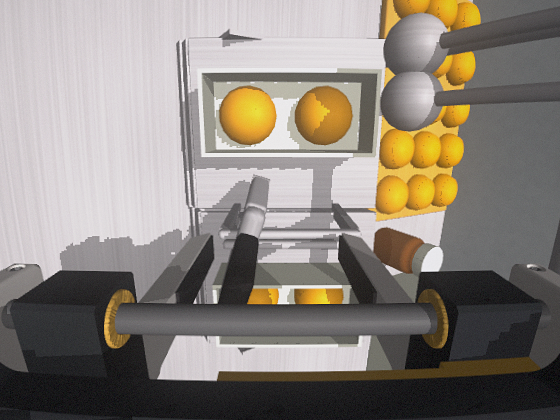

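```bash
python3 -m pendant '[{"wx":0,"wy":0,"wz":0,"tx":0,"ty":-0.5,"tz":0,"gripper":0.95},{"wx":0,"wy":0,"wz":0,"tx":0,"ty":-1,"tz":0,"gripper":1},{"wx":0,"wy":0,"wz":0,"tx":0,"ty":-1.5,"tz":0,"gripper":1},{"wx":0,"wy":0,"wz":0,"tx":0,"ty":-2,"tz":0,"gripper":1},{"wx":0,"wy":0,"wz":0,"tx":0,"ty":-2,"tz":0,"gripper":1}]' && python3 -c "
from ov import *
snap('scene','s21');crop('s21',240,140,350,240,'c28',6);snap('wrist','w21')"
```

```text
t: 18.52
tool_pos: [0.4789, 0.1154, 0.1431]
eef_rot: [[-0.04, 0.866, 0.498], [0.999, 0.035, 0.02], [0.0, 0.499, -0.867]]
ft_force: [-0.8, -0.5, 0.1]
gripper_width: 0.094
```

View pics/c28.png

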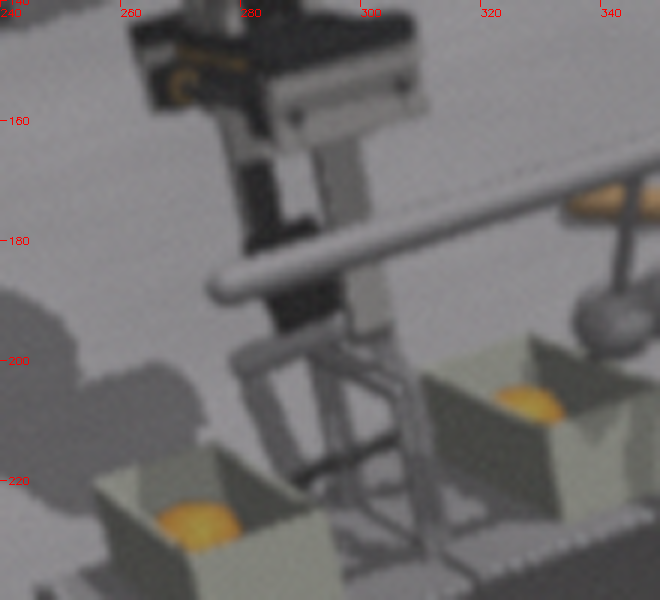

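View pics/w21.png

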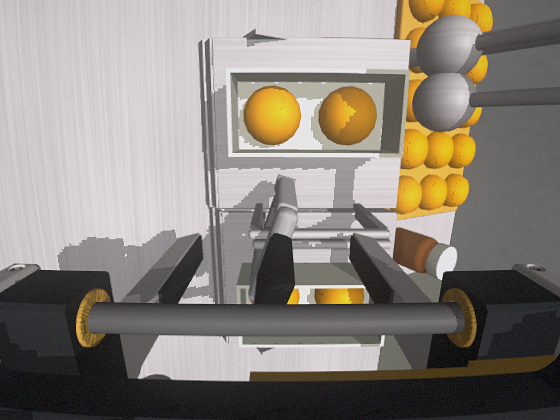

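```bash
python3 -m pendant '[{"wx":0,"wy":0,"wz":0,"tx":0,"ty":0,"tz":-1.5,"gripper":1},{"wx":0,"wy":0,"wz":0,"tx":0,"ty":0,"tz":-4,"gripper":1},{"wx":0,"wy":0,"wz":0,"tx":0,"ty":0,"tz":-7.5,"gripper":1},{"wx":0,"wy":0,"wz":0,"tx":0,"ty":0,"tz":-11,"gripper":1},{"wx":0,"wy":0,"wz":0,"tx":0,"ty":0,"tz":-14,"gripper":1}]' && python3 -m pendant '[{"wx":0,"wy":0,"wz":0,"tx":-2,"ty":0,"tz":0,"gripper":1},{"wx":0,"wy":0,"wz":0,"tx":-4,"ty":0,"tz":0,"gripper":1},{"wx":0,"wy":0,"wz":0,"tx":-6,"ty":0,"tz":0,"gripper":1},{"wx":0,"wy":0,"wz":0,"tx":-6,"ty":0,"tz":0,"gripper":1},{"wx":0,"wy":0,"wz":0,"tx":-6,"ty":0,"tz":0,"gripper":1}]' && python3 -c "
from ov import *
snap('scene','s22');crop('s22',215,140,375,290,'c29',4);snap('wrist','w22');snap('side','sd22');crop('sd22',200,110,340,310,'c30',3)"
```

```text
t: 19.25
tool_pos: [0.4096, 0.1127, 0.2665]
eef_rot: [[-0.04, 0.865, 0.501], [0.999, 0.035, 0.02], [0.0, 0.501, -0.865]]
ft_force: [0.9, -0.1, -0.3]
gripper_width: 0.0942
t: 19.88
tool_pos: [0.412, 0.053, 0.2666]
eef_rot: [[-0.04, 0.865, 0.501], [0.999, 0.034, 0.021], [0.001, 0.501, -0.865]]
ft_force: [-0.5, 0.6, 0.2]
gripper_width: 0.0939
```

View pics/c29.png

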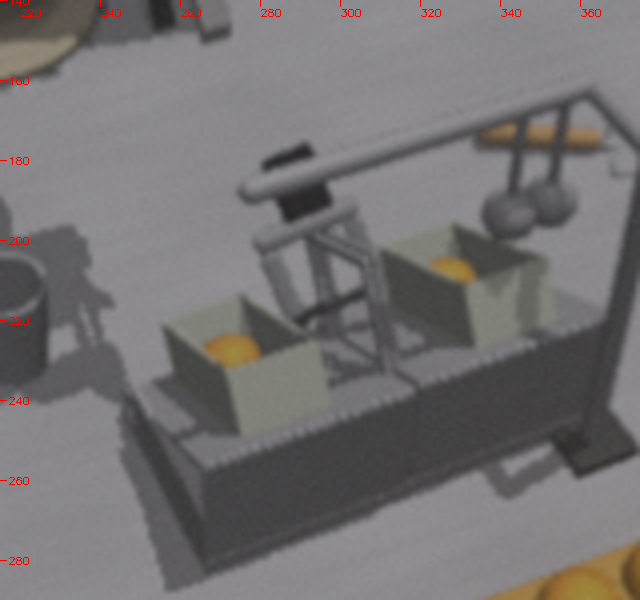

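View pics/w22.png

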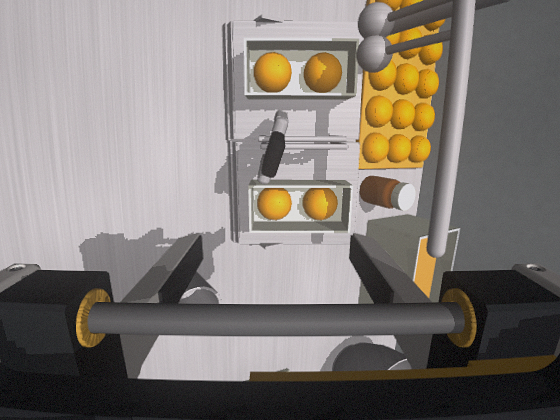

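View pics/c30.png

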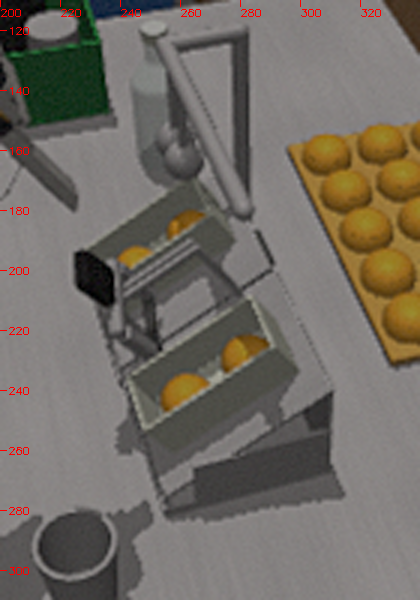

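```bash
python3 - <<'E'
from h import *
crop('s22',268,170,328,245,'c31',8);crop('w22',210,90,370,190,'c32',5);crop('sd22',215,180,285,240,'c33',10)
E
```

```text
(no output)
```

View pics/c31.png

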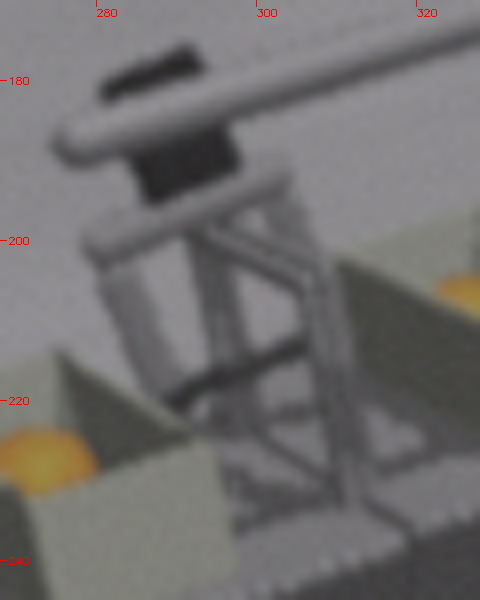

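View pics/c32.png

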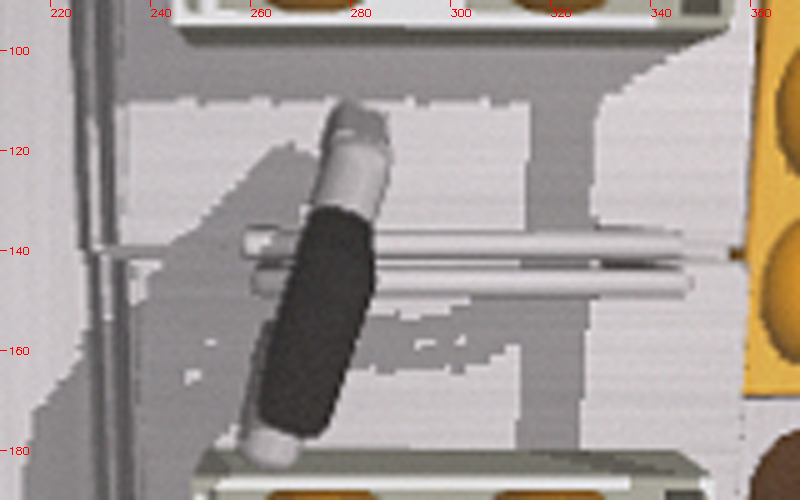

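View pics/c33.png

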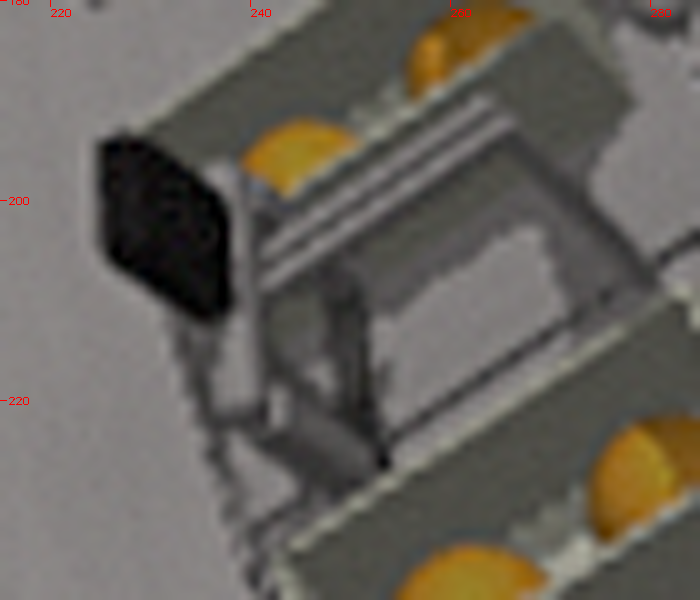

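```bash
python3 - <<'E'
from fit import *
p=[.5545,.1953,.0387]
g=cv2.cvtColor(cv2.imread('pics/w22.png'),cv2.COLOR_BGR2GRAY)
for u in(290,305,320,335,342):print(u,g[130:155,u].tolist())
for d in(-20,20,40):
    v=[]
    for y in(-68,-74,-76,-82):
        X=rail(-1,d);X[1]=y;v.append(np.round(proj('w22',T(p,X)),1).tolist())
    print(d,v)
im=cv2.imread('pics/w22.png');a=cv2.resize(im[130:152,215:260],None,fx=16,fy=12,interpolation=cv2.INTER_NEAREST);b=cv2.resize(im[130:152,325:370],None,fx=16,fy=12,interpolation=cv2.INTER_NEAREST)
cv2.imwrite('pics/c34.png',np.vstack([a,b]))
E
```

```text
290 [194, 201, 197, 199, 199, 209, 151, 194, 212, 201, 163, 109, 202, 140, 181, 210, 205, 185, 144, 161, 200, 197, 189, 195, 137]
305 [195, 199, 199, 200, 200, 207, 154, 193, 210, 199, 166, 116, 191, 140, 185, 214, 206, 188, 149, 119, 142, 140, 141, 142, 139]
320 [139, 141, 144, 140, 142, 142, 167, 195, 210, 197, 166, 113, 129, 109, 179, 216, 204, 187, 153, 117, 142, 143, 140, 146, 140]
335 [195, 202, 199, 203, 206, 140, 152, 190, 209, 195, 171, 125, 80, 74, 173, 210, 203, 185, 154, 163, 201, 204, 198, 201, 202]
342 [194, 199, 202, 203, 204, 185, 168, 182, 204, 198, 171, 122, 151, 102, 167, 208, 205, 184, 154, 162, 203, 207, 200, 203, 198]
-20 [[285.0, 134.5], [285.0, 140.1], [285.0, 142.0], [284.9, 147.6]]
20 [[322.0, 134.6], [321.8, 140.3], [321.8, 142.2], [321.6, 147.7]]
40 [[340.4, 134.8], [340.1, 140.4], [340.1, 142.3], [339.8, 147.8]]
```

View pics/c34.png

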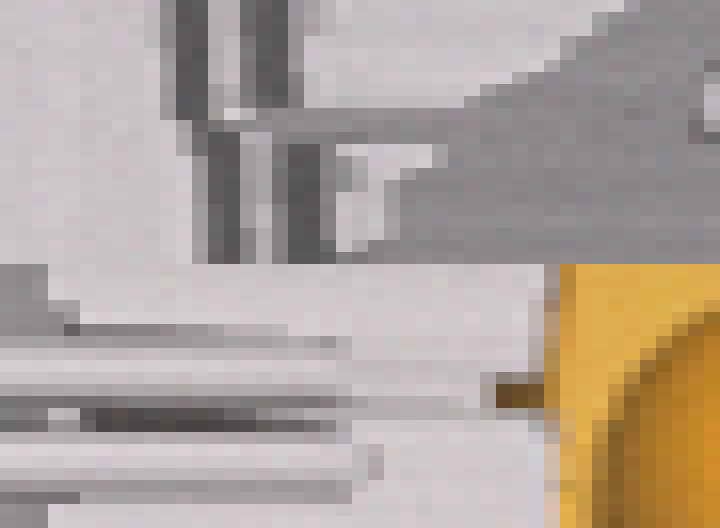

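```bash
python3 -c "
from workcell import finish_job
print(finish_job())"
```

```text
the job is handed in; nothing more can be done
None
```

I pushed the loose stand against the fixed one and hung the snap hook over both rails. The gate snapped shut. I handed the job in at about 20 s.

- **Stand:** I slid it low on its outer plate until it met the fixed stand. The push built to about 23 N with almost no further movement. Seen from above, the two bars are parallel and about 14 mm wide together, so any gap at the rails is about 0.4 mm. The loose stand sits about 3 mm further back than the fixed one.
- **Hook:** I took it out of the rack and pressed it down square to the 30 degree deck. The pictures show the gate swinging up against the rails, then lying straight across to the nose below both bars. Seating pressed briefly at about 55 N at the wrist.
- **After release:** The hook leaned towards the front and turned a little. It came to rest closed round both rails and did not move once the fingers were clear.
- **Other checks:** The robot is clear of everything. The neighbouring items looked undisturbed in the last pictures.

**One check did not fully agree:** from above, a strip about 3 pixels (roughly 4 mm) wide shows between the two deck sheets. I took it as the decks sitting slightly inside the base plates, because the rail spacing and the firm contact both point to flush sides. I did not measure the seam at the base plates separately.

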